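Stir the tumbling media and close the tumbler

TASK

Take the stirring rod from its wooden stand and stir the white and blue pellets in the tumbler bowl round and round with it until every one of them has been carried at least 4 cm away from where it first lay. Then stand the rod upright in its stand again and press the red lid into the bowl's mouth, flush and level with the rim. Keep all pellets in the bowl, stir only with the rod, not with the gripper, and do not disturb the battery or the tape measure.

Things in the scene. Friction and masses are not known exactly. Their poses are not given: they have to be found in the camera images.
- tub: round tumbler, fixed: dark steel housing (also the floor) 166 mm across with a dummy switch on its -x side, grey bowl 148 mm across on it. Origin at the centre of its underside on the bench, z up. Inner floor at z = 36 mm, inside diameter 124 mm up to a ledge at z = 80 mm; above it the lid's recess, 136 mm wide, flaring to 139 mm at the rim, z = 90 mm
- stand: dark wooden block 74 x 74 x 40 mm, fixed; origin at the centre of its underside. In its top centre a round hole of 25 mm diameter and 30 mm depth (its floor at z = 10 mm), with a 5 mm chamfer: the stirrer's stand
- stirrer: stirring rod standing in the stand, about 0.12 kg: light wooden dowel of 20 mm diameter, 55 mm long, then an orange handle 26 x 26 mm square, 62 mm long (55 to 117 mm above the tip). Origin at the tip's end; z runs up to the handle; x and y square to the handle's faces
- lid: red round lid, 132 mm across, 9 mm thick, about 0.15 kg, lying flat on the bench; on its centre a black grip bar 50 mm long (x), 22 mm thick (y), its top 51 mm above the underside. Origin at the centre of the underside, z up. Seated in the tub its origin is 80 mm above the tub's
- battery_pack: black drill battery 55 x 86 x 68 mm standing loose on the bench, a bystander; origin under its centre
- tape_measure: yellow tape measure 68 x 92 x 34 mm lying loose on the bench, a bystander; origin under its centre
- white_1: white ceramic tumbling-media pellet, a rounded short cylinder of 24 mm diameter and 20 mm height (12 g, smooth and slippery); origin at its centre. Four white and four blue lie flat on the tub's floor in a ring along its wall, each colour on one side, with a space of about 30 mm between the colours (on the tub's +x and -x side) and the middle free
- white_2: white ceramic tumbling-media pellet, a rounded short cylinder of 24 mm diameter and 20 mm height (12 g, smooth and slippery); origin at its centre. Four white and four blue lie flat on the tub's floor in a ring along its wall, each colour on one side, with a space of about 30 mm between the colours (on the tub's +x and -x side) and the middle free
- white_3: white ceramic tumbling-media pellet, a rounded short cylinder of 24 mm diameter and 20 mm height (12 g, smooth and slippery); origin at its centre. Four white and four blue lie flat on the tub's floor in a ring along its wall, each colour on one side, with a space of about 30 mm between the colours (on the tub's +x and -x side) and the middle free
- white_4: white ceramic tumbling-media pellet, a rounded short cylinder of 24 mm diameter and 20 mm height (12 g, smooth and slippery); origin at its centre. Four white and four blue lie flat on the tub's floor in a ring along its wall, each colour on one side, with a space of about 30 mm between the colours (on the tub's +x and -x side) and the middle free
- blue_1: blue plastic tumbling-media pellet, a rounded short cylinder of 24 mm diameter and 20 mm height (12 g, smooth and slippery); origin at its centre. Four white and four blue lie flat on the tub's floor in a ring along its wall, each colour on one side, with a space of about 30 mm between the colours (on the tub's +x and -x side) and the middle free
- blue_2: blue plastic tumbling-media pellet, a rounded short cylinder of 24 mm diameter and 20 mm height (12 g, smooth and slippery); origin at its centre. Four white and four blue lie flat on the tub's floor in a ring along its wall, each colour on one side, with a space of about 30 mm between the colours (on the tub's +x and -x side) and the middle free
- blue_3: blue plastic tumbling-media pellet, a rounded short cylinder of 24 mm diameter and 20 mm height (12 g, smooth and slippery); origin at its centre. Four white and four blue lie flat on the tub's floor in a ring along its wall, each colour on one side, with a space of about 30 mm between the colours (on the tub's +x and -x side) and the middle free
- blue_4: blue plastic tumbling-media pellet, a rounded short cylinder of 24 mm diameter and 20 mm height (12 g, smooth and slippery); origin at its centre. Four white and four blue lie flat on the tub's floor in a ring along its wall, each colour on one side, with a space of about 30 mm between the colours (on the tub's +x and -x side) and the middle free

How it is judged:
By the outcome, as a careful person would: the job done as asked, in the order asked, and still so for the second after the job is handed in, with the robot touching nothing.
It also fails if it takes over 72 s, if anything falls off the work surface, if the arm or the gripper's body presses on something with over 40 N, if the wrist force passes 120 N, or if a joint passes its speed limit or range.

ROBOT

A 6-joint arm with a two-finger parallel gripper is mounted at the origin on a cart in front of the work surface, level with it; the furniture and walls round the work are solid. World frame = base frame: x ahead of the robot, y to its left, z up, the work surface at z = 0. Lengths are in m, angles in rad, forces in N, time in s.
With the tool pointing down it reaches from about 0.35 to 0.775 m from the base axis. Payload 5.5 kg.
Tool frame: the origin (TCP) lies at the very end of the fingers, on their centre line; the grasp point (between the pads) lies 19 mm behind it; z points along the fingers, y is the direction in which the jaws open and shut (so a half turn about z gives the same grasp; the last joint's range is limited). The gripper opens to 85 mm and grips with 20 to 120 N. Pads are 22 mm wide; open, the fingers measure 114 mm over their backs; the gripper's body (76 mm by 85 mm) begins 54 mm behind the grasp point. The pads swing forward as they close: fully open they stand 13 mm farther back than shut.
Start: joints at [1.181, 0.313, 0.046, 1.304, 0, 1.431], TCP at [0.142, 0.557, 0.231] pointing down, gripper open.
Joint ranges: [-2.76, 2.76], [-0.86, 1.69], [-1.03, 1.26], [-2.2, 2.34], [-1.47, 1.5], [-3.14, 3.14]. Speed limits (rad/s): [2.57, 2.57, 3.14, 3.14, 3.14, 3.14].

INTERFACE

Orientations are given as a unit quaternion [w, x, y, z].
In Python, from workcell import env gives the robot as it stands. The module is installed in compiled form; this text tells all that it offers.
- The arm moves only by the shell command python3 -m pendant 'ROWS' [FORCE]. ROWS is JSON, a list of rows, each an object with "fingers": the finger opening in mm, from 0 to 85.4; "delta_pos": the shift along the tool's x, y, z in mm, a list of three; "angular": the turn, a rotation vector about the tool's x, y, z in rad, a list of three. In form: [{"fingers": fingers, "delta_pos": [x, y, z], "angular": [ax, ay, az]}, ...]. A call has 1 to 12 rows; each row shifts and turns the commanded pose from where the row before left it, along the tool's axes as they then stand; what a row does not reach is not made up. A row lasts 1/10 s, in which the tool goes at most 50 mm and 8.59 degrees, less where a joint would pass 70% of its speed; a pose out of reach is approached as far as the arm can. A call is refused whole if a number of a shift passes 50 or a number of a turn 0.15, either way. A call with a gripper value outside its range is refused whole. The fingers move at their own pace and stop on an object; FORCE is the grip in N (left out, the last holds). Time passes only in rows, so rows that do not move let the fingers close. It gives the time, the measured TCP pose, the force and the opening at its end, in the units of the state.
- env.get_state(): the state, without advancing time (a new reading comes with each control period).
- env.read_camera(name): name is "side" or "top"; returns the picture (420x560x3 uint8, blue, green, red); there is no depth.
- env.camera_params(name): a dict with "fx", "fy", "cx", "cy" (pixels), "k1" (the pictures are not rectified: a ray, as slopes to the right and down, at radius r is drawn at 1 + k1 r^2 times it, then the intrinsics apply), "view" (4x4, takes a point from world to camera coordinates). Camera axes: x right, y up, looking along -z (the intrinsics and any distortion apply to the point x, -y, -z); pixel columns grow to the right and rows downward; lengths in m; the calibration is good to about 2 mm. A picture is of the moment at which its call begins. camera_params takes no time and is no camera call.
- env.hand_in(): hands the job in, once; it reports no verdict.
The state is a dict: "clock": time; "joint_pos": joint angles; "qvel": joint speeds; "tau": joint torques, N m; "tcp_pos": TCP position; "orientation": TCP orientation; "wrist_force": force on the tool from outside, world axes, zero at the start; "ft_torque": the same for the moment, N m; "finger_gap": finger opening in m.
Only numpy, scipy, OpenCV 4.12 (cv2) and the standard library are available. Lean on these libraries where they do the work, as an engineer would, in place of code of your own. Each camera call takes 0.05 s, during which the arm holds its last target. There are 200 camera calls.

## Working session

There is one attempt and no reset: what is moved stays moved. The work goes in short steps, Python scripts to look and compute and a shell command to move; the robot and the scene stay as the last step left them, time stands still between calls to the robot, and variables do not carry over. Pictures are saved under pics/ and viewed, about 8 in all and at most 12, crops included, and the job is handed in when it is done.

```bash
mkdir -p pics
cat > h.py <<'E'
from workcell import env
import numpy as np, cv2
def params(n):
    p=env.camera_params(n); V=np.array(p["view"]); return p,V
def proj(n,P):
    p,V=params(n); P=np.atleast_2d(P); c=P@V[:3,:3].T+V[:3,3]
    a=c[:,0]/-c[:,2]; b=-c[:,1]/-c[:,2]; s=1+p["k1"]*(a*a+b*b)
    return np.c_[p["fx"]*a*s+p["cx"],p["fy"]*b*s+p["cy"]]
def unproj(n,uv,z):
    p,V=params(n); uv=np.atleast_2d(np.array(uv,float))
    K=np.array([[p["fx"],0,p["cx"]],[0,p["fy"],p["cy"]],[0,0,1]])
    d=np.c_[(uv[:,0]-p["cx"])/p["fx"],(uv[:,1]-p["cy"])/p["fy"]]; u=d.copy()
    for _ in range(20): u=d/(1+p["k1"]*(u**2).sum(1,keepdims=True))
    r=np.c_[u[:,0],-u[:,1],-np.ones(len(u))]@V[:3,:3]; o=-V[:3,:3].T@V[:3,3]
    t=(np.asarray(z)-o[2])/r[:,2]; return o+r*t[:,None]
E
python3 - <<'E'
from h import *
for n in("side","top"):
    im=env.read_camera(n); cv2.imwrite(f"pics/{n}0.png",im); p,V=params(n); print(n,p["fx"],p["k1"],-V[:3,:3].T@V[:3,3], V[:3,:3].round(2).tolist())
print(env.get_state())
E
```

```text
side 521.735785796205 -0.020996083381868657 [0.33197361 1.35188709 0.76007681] [[-1.0, -0.08, -0.02], [0.02, -0.45, 0.89], [-0.09, 0.89, 0.45]]
top 397.7241045059325 0.03531285718490897 [ 0.18888264 -0.0035046   1.52221874] [[0.07, -1.0, 0.0], [0.98, 0.07, 0.2], [-0.2, -0.01, 0.98]]
{'clock': 0.1, 'joint_pos': array([1.18139930e+00, 3.13940289e-01, 4.50904420e-02, 1.30358005e+00,
       1.74774429e-05, 1.43120661e+00]), 'qvel': array([ 4.22907090e-04, -5.19117150e-05,  6.16849331e-04, -1.80247986e-04,
        7.19361287e-04, -2.01630892e-03]), 'tau': array([ 4.04489037e-03, -4.81725848e+01,  2.99243921e+01,  1.27438360e-02,
       -9.59817135e-05,  2.33035905e-06]), 'tcp_pos': array([0.14197714, 0.55673511, 0.23048862]), 'orientation': array([-2.21958609e-04,  1.24579107e-01,  9.92209342e-01, -7.86095431e-04]), 'wrist_force': array([0.27992698, 0.59490845, 0.33824708]), 'ft_torque': array([-0.04977001, -0.03455525,  0.05588012]), 'finger_gap': 0.08537827468121224}
```

View pics/top0.png

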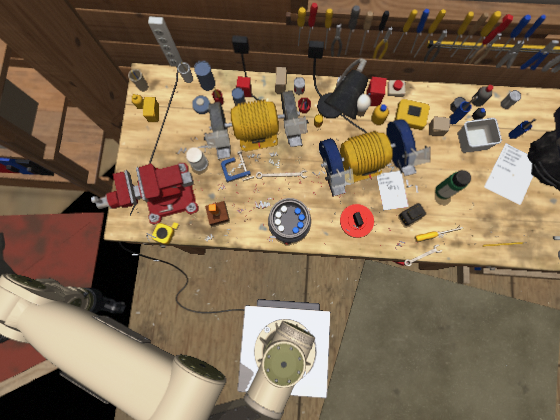

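View pics/side0.png

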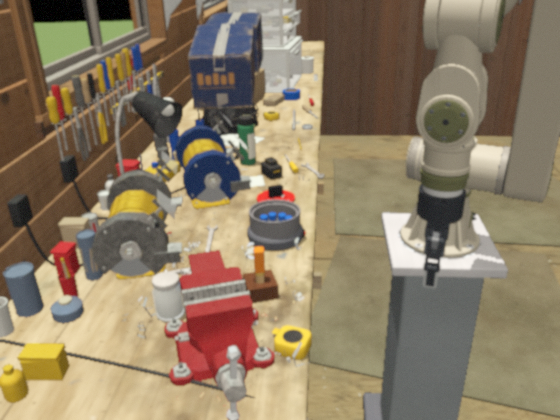

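The top view shows the stand at about (217,212), the tub at (290,220), the lid at (357,221), the tape measure at (163,233) and the battery at (413,213). The side view agrees. I'll enlarge both.

Run:
```python
from h import *
t=cv2.imread("pics/top0.png"); s=cv2.imread("pics/side0.png")
a=cv2.resize(t[180:255,195:395],None,fx=4,fy=4,interpolation=cv2.INTER_CUBIC)
b=cv2.resize(s[180:310,230:330],None,fx=2.3,fy=2.3,interpolation=cv2.INTER_CUBIC)
o=np.zeros((600,800,3),np.uint8); o[:300]=a
# red / orange / white blobs
o[300:300+b.shape[0],:b.shape[1]]=b
cv2.imwrite("pics/crop1.png",o)
print(unproj("top",[[217,212],[290,220],[357,221],[163,233],[413,213]],[0.05,.09,.009,.034,.068]).round(3))
```

```text
[[ 0.485  0.288  0.05 ]
 [ 0.466  0.01   0.09 ]
 [ 0.495 -0.248  0.009]
 [ 0.394  0.485  0.034]
 [ 0.528 -0.446  0.068]]
```

View pics/crop1.png

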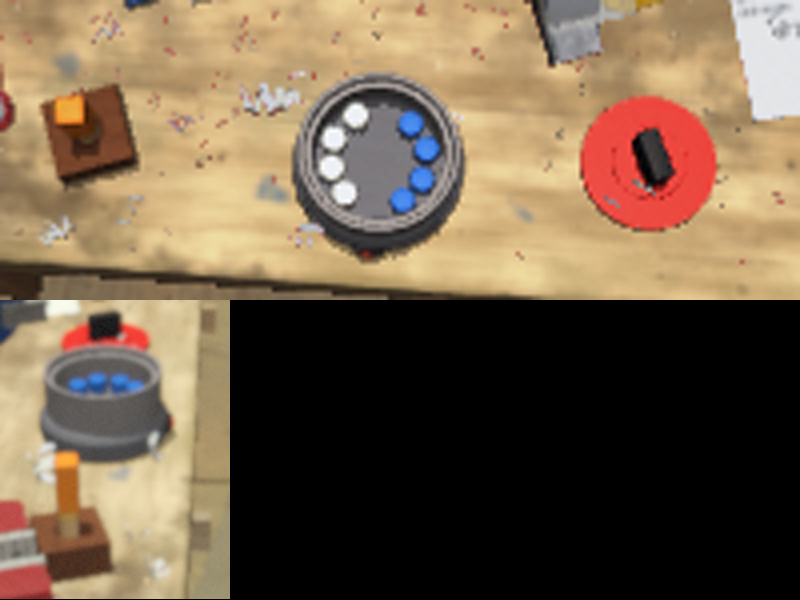

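The crop shows the rod handle top at crop (70,111), the rim centre at about (381,154), the lid disc at (649,163) with its bar running from (640,133) to (664,183), and the white and blue pellets on the left and right. Next I'll fit model outlines and overlay them.

```bash
cat > fit.py <<'E'
from h import *
from scipy.optimize import least_squares
t=cv2.imread("pics/top0.png"); s=cv2.imread("pics/side0.png")
def mask(im,lo,hi,roi):
    x0,y0,x1,y1=roi; m=np.zeros(im.shape[:2],np.uint8); h=cv2.cvtColor(im,cv2.COLOR_BGR2HSV)
    m[y0:y1,x0:x1]=cv2.inRange(h,np.array(lo),np.array(hi))[y0:y1,x0:x1]; return m
def hull(P):return cv2.convexHull(P.astype(np.float32))[:,0]
def mom(m):
    M=cv2.moments(m,True); return np.array([M['m10'],M['m01']])/M['m00']
def polymom(P):
    M=cv2.moments(hull(P)); return np.array([M['m10'],M['m01']])/M['m00']
A=np.linspace(0,2*np.pi,60)
def circ(r,z,c): return np.c_[c[0]+r*np.cos(A),c[1]+r*np.sin(A),0*A+z]
def box(lx,ly,z0,z1,c,w):
    P=np.array([[a*lx/2,b*ly/2,z] for z in(z0,z1) for a,b in((-1,-1),(1,-1),(1,1),(-1,1))])
    R=np.array([[np.cos(w),-np.sin(w)],[np.sin(w),np.cos(w)]]); P[:,:2]=P[:,:2]@R.T+c; return P
E
python3 - <<'E'
from fit import *
red=mask(t,(0,170,100),(8,255,255),(330,195,385,250))|mask(t,(172,170,100),(180,255,255),(330,195,385,250))
c=cv2.findContours(red,0,1)[0]; c=max(c,key=cv2.contourArea); f=np.zeros_like(red); cv2.drawContours(f,[c],-1,1,-1)
print("lid px",mom(f),f.sum())
r=least_squares(lambda p:polymom(np.r_[proj("top",circ(.066,.009,p)),proj("top",circ(.066,0,p))])-mom(f),[.49,-.25]).x; print("lid",r.round(4))
blk=mask(t,(0,0,0),(180,255,75),(345,205,368,232))&f
print("bar px",mom(blk),blk.sum(),"bar ctr as z=.03",unproj("top",mom(blk),.03).round(4))
ys,xs=np.nonzero(blk); W=unproj("top",np.c_[xs,ys],.045)[:,:2]; W-=W.mean(0); e,v=np.linalg.eigh(W.T@W); print("bar yaw",np.degrees(np.arctan2(v[1,1],v[0,1])),np.sqrt(e/len(W)))
for n,im,roi in(("top",t,(203,200,222,215)),("side",s,(248,240,270,285))):
    o=mask(im,(8,190,130),(24,255,255),roi); print(n,"handle px",mom(o),o.sum(),cv2.boundingRect(o))
    for w in(0,): 
      r=least_squares(lambda p:polymom(proj(n,box(.026,.026,.065,.127,p,np.radians(15))))-mom(o),[.485,.288]).x; print("handle",r.round(4))
big=lambda im,x0,y0,x1,y1,k:cv2.resize(im[y0:y1,x0:x1],None,fx=k,fy=k,interpolation=cv2.INTER_CUBIC)
for n,im in(("top",t),("side",s)):
    h=cv2.cvtColor(im,cv2.COLOR_BGR2HSV); roi=(265,195,320,245) if n=="top" else(245,200,305,235)
    b=mask(im,(100,150,80),(125,255,255),roi); w=mask(im,(0,0,200),(180,50,255),(roi[0],roi[1],roi[2],roi[3]))
    k=cv2.connectedComponentsWithStats(b)
    print(n,"blue",[(unproj(n,c,.056)[0,:2]).round(3).tolist()+[int(q[4])] for c,q in zip(k[3][1:],k[2][1:])])
    k=cv2.connectedComponentsWithStats(w)
    print(n,"white",[(unproj(n,c,.056)[0,:2]).round(3).tolist()+[int(q[4])] for c,q in zip(k[3][1:],k[2][1:])])
E
```

```text
lid px [356.5837156  220.37958716] 872
lid [ 0.4986 -0.247 ]
bar px [357.60869565 219.02173913] 92 bar ctr as z=.03 [[ 0.4986 -0.2468  0.03  ]]
bar yaw -162.43274506784587 [0.00767247 0.01429337]
top handle px [211.87878788 207.09090909] 8415 (209, 204, 7, 7)
handle [0.4933 0.2988]
side handle px [258.9017341  259.42196532] 44115 (255, 247, 9, 26)
handle [0.4846 0.2953]
top blue [[0.51, -0.015, 30], [0.487, -0.032, 28], [0.447, -0.02, 57]]
top white [[0.552, 0.094, 4], [0.528, 0.102, 15], [0.516, 0.038, 24], [0.521, -0.058, 3], [0.492, 0.057, 22], [0.464, 0.058, 26], [0.44, 0.044, 26]]
side blue [[0.494, -0.01, 76], [0.45, -0.012, 50]]
side white []
```

```bash
cat > fit2.py <<'E'
from fit import *
from scipy.optimize import minimize
from scipy.ndimage import map_coordinates, gaussian_filter
def G(im):
    L=cv2.cvtColor(im,cv2.COLOR_BGR2LAB).astype(float)
    return np.sqrt(sum(cv2.Sobel(gaussian_filter(L[...,k],.6),cv2.CV_64F,1,0)**2+cv2.Sobel(gaussian_filter(L[...,k],.6),cv2.CV_64F,0,1)**2 for k in range(3)))
def score(g,uv): return map_coordinates(g,[uv[:,1],uv[:,0]],order=1).mean()
def search(f,x0,rng,n=21):
    x0=np.array(x0,float)
    for k in range(3):
        ax=[np.linspace(a-r/3**k,a+r/3**k,n) if r else [a] for a,r in zip(x0,rng)]
        g=np.stack(np.meshgrid(*ax,indexing='ij'),-1).reshape(-1,len(x0)); v=[f(p) for p in g]; x0=g[int(np.argmax(v))]
    return x0,max(v)
def sq(l,z,c,w,n=15):
    q=np.linspace(-l/2,l/2,n); P=np.r_[np.c_[q,0*q-l/2],np.c_[q,0*q+l/2],np.c_[0*q-l/2,q],np.c_[0*q+l/2,q]]
    R=np.array([[np.cos(w),-np.sin(w)],[np.sin(w),np.cos(w)]]); return np.c_[P@R.T+c,np.full(len(P),z)]
E
cat > run.py <<'E'
from fit2 import *
out={}
g={"top":G(t),"side":G(s)}
for n in g:
    print(n,"tub",search(lambda p:score(g[n],proj(n,circ(.074,.09,p)))+score(g[n],proj(n,circ(.0695,.09,p))),[.472,.012],[.02,.02]))
    print(n,"lid",search(lambda p:score(g[n],proj(n,circ(.066,.009,p))),[.4986,-.247],[.015,.015]))
    print(n,"stand",search(lambda p:score(g[n],proj(n,sq(.074,.04,p[:2],p[2]))),[.486,.296,.2],[.015,.015,.35],15))
    print(n,"handle",search(lambda p:score(g[n],proj(n,sq(.026,.127,p[:2],p[2],7))),[.486,.296,.1],[.015,.015,.5],15))
E
python3 run.py
```

```text
top tub (array([0.44844444, 0.01111111]), np.float64(524.489014061809))Traceback (most recent call last):
  File "run.py", line 6, in <module>
    print(n,"lid",search(lambda p:score(g[n],proj(n,circ(.066,.009,p))),[.4986,-.247],[.015,.015]))
                  ~~~~~~^^^^^^^^^^^^^^^^^^^^^^^^^^^^^^^^^^^^^^^^^^^^^^^^^^^^^^^^^^^^^^^^^^^^^^^^^^
  File "fit2.py", line 12, in search
    g=np.stack(np.meshgrid(*ax,indexing='ij'),-1).reshape(-1,len(x0)); v=[f(p) for p in g]; x0=g[int(np.argmax(v))]
                                                                          ~^^^
  File "run.py", line 6, in <lambda>
    print(n,"lid",search(lambda p:score(g[n],proj(n,circ(.066,.009,p))),[.4986,-.247],[.015,.015]))
                                             ~~~~^^^^^^^^^^^^^^^^^^^^^
  File "h.py", line 6, in proj
    p,V=params(n); P=np.atleast_2d(P); c=P@V[:3,:3].T+V[:3,3]
        ~~~~~~^^^
  File "h.py", line 4, in params
    p=env.camera_params(n); V=np.array(p["view"]); return p,V
ValueError: time passes only in moves, steps and waits
```

```bash
sed -i 's/^def params/import functools\n@functools.lru_cache\ndef params/' h.py
cat >> run.py <<'E'
T=cv2.resize(t[185:245,200:385],None,fx=4,fy=4,interpolation=cv2.INTER_CUBIC)
def dr(P,col):
    for u in ((proj("top",P)-[200,185]+.5)*4-.5): cv2.circle(T,tuple(int(round(v)) for v in u),0,col,-1)
dr(circ(.074,.09,[.4655,.011]),(0,255,0));dr(circ(.0695,.09,[.4655,.011]),(0,255,255))
dr(sq(.074,.04,[.485,.296],.25),(0,255,0));dr(sq(.026,.127,[.485,.296],.25),(255,0,0));dr(circ(.066,.009,[.4986,-.247]),(0,255,0))
S=cv2.resize(s[190:310,230:330],None,fx=3,fy=3,interpolation=cv2.INTER_CUBIC)
def ds(P,col):
    for u in ((proj("side",P)-[230,190]+.5)*3-.5): cv2.circle(S,tuple(int(round(v)) for v in u),0,col,-1)
ds(circ(.074,.09,[.4655,.011]),(0,255,0));ds(sq(.074,.04,[.485,.296],.25),(0,255,0));ds(sq(.026,.127,[.485,.296],.25),(255,0,0));ds(circ(.066,.009,[.4986,-.247]),(0,255,0))
o=np.zeros((600,740,3),np.uint8);o[:240]=T;o[240:600,:300]=S;cv2.imwrite("pics/ov.png",o)
E
python3 run.py
```

```text
top tub (array([0.44844444, 0.01111111]), np.float64(524.489014061809))
top lid (array([ 0.4971    , -0.24633333]), np.float64(230.0000320846434))
top stand (array([0.47766667, 0.28671429, 0.33888889]), np.float64(267.533498043549))
top handle (array([0.48766667, 0.29338095, 0.30634921]), np.float64(282.43505114881975))
side tub (array([0.47355556, 0.00888889]), np.float64(261.7397841432314))
side lid (array([ 0.49493333, -0.241     ]), np.float64(160.00517598534358))
side stand (array([0.48552381, 0.29814286, 0.31666667]), np.float64(163.8164784040933))
side handle (array([0.48361905, 0.29695238, 0.2984127 ]), np.float64(216.12294632219775))
```

View pics/ov.png

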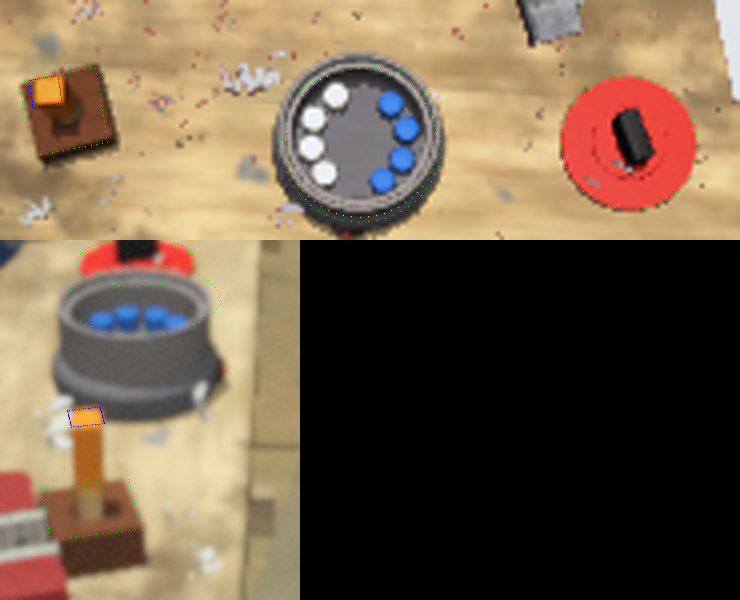

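The overlay shows that the lid and handle fit. The tub needs a few mm more in +x, and the stand yaw is about 0.3. I'll refit from both views together.

```bash
cat > run2.py <<'E'
from fit2 import *
g={"top":G(t),"side":G(s)}
def both(mk): return lambda p:sum(sum(score(g[n],proj(n,P)) for P in mk(p))/sc for n,sc in(("top",1.6),("side",1.)))
def one(n,mk): return lambda p:sum(score(g[n],proj(n,P)) for P in mk(p))
tub=lambda p:[circ(.074,.09,p),circ(.0695,.09,p)]
lid=lambda p:[circ(.066,.009,p)]
st=lambda p:[sq(.074,.04,p[:2],p[2])]
ha=lambda p:[sq(.026,.127,p[:2],p[2],7)]
for nm,mk,x0,r in(("tub",tub,[.472,.01],[.01,.01]),("lid",lid,[.498,-.245],[.01,.01]),("stand",st,[.485,.297,.3],[.01,.01,.15]),("handle",ha,[.486,.295,.3],[.008,.008,.2])):
    print(nm,"both",search(both(mk),x0,r,15)[0].round(4),"top",search(one("top",mk),x0,r,15)[0].round(4),"side",search(one("side",mk),x0,r,15)[0].round(4))
E
python3 run2.py
```

```text
tub both [0.4741 0.0125] top [0.4576 0.004 ] side [0.4734 0.0089]
lid both [ 0.4966 -0.246 ] top [ 0.497  -0.2463] side [ 0.4948 -0.241 ]
stand both [0.4879 0.2918 0.3476] top [0.4779 0.2868 0.3405] side [0.4856 0.2983 0.3214]
handle both [0.4851 0.2939 0.2048] top [0.4879 0.2937 0.246 ] side [0.4837 0.2968 0.2937]
```

Estimates: tub (.474,.0125), handle (.486,.295) at yaw ~.27, lid (.4975,-.246) with its bar at 17.6°. I'll move above the rod and turn the jaws to 15.5°.

```bash
python3 -m pendant '[{"fingers":85,"delta_pos":[-44.2,-18.8,0],"angular":[0,0,0]},{"fingers":85,"delta_pos":[-44.2,-18.8,0],"angular":[0,0,0]},{"fingers":85,"delta_pos":[-44.2,-18.8,0],"angular":[0,0,0]},{"fingers":85,"delta_pos":[-44.2,-18.8,0],"angular":[0,0,0]},{"fingers":85,"delta_pos":[-44.2,-18.8,0],"angular":[0,0,0]},{"fingers":85,"delta_pos":[-44.2,-18.8,0],"angular":[0,0,0]},{"fingers":85,"delta_pos":[-44.2,-18.8,0],"angular":[0,0,0]},{"fingers":85,"delta_pos":[-44.2,-18.8,0],"angular":[0,0,0]},{"fingers":85,"delta_pos":[-44.2,-18.8,0],"angular":[0,0,0]}]'
python3 -m pendant '[{"fingers":85,"delta_pos":[0,0,0],"angular":[0,0,0.15]},{"fingers":85,"delta_pos":[0,0,0],"angular":[0,0,0.15]},{"fingers":85,"delta_pos":[0,0,0],"angular":[0,0,0.15]},{"fingers":85,"delta_pos":[0,0,0],"angular":[0,0,0.15]},{"fingers":85,"delta_pos":[0,0,0],"angular":[0,0,0.15]},{"fingers":85,"delta_pos":[0,0,0],"angular":[0,0,0.15]},{"fingers":85,"delta_pos":[0,0,0],"angular":[0,0,0.15]},{"fingers":85,"delta_pos":[0,0,0],"angular":[0,0,0]}]'
cat > loc.py <<'E'
import sys; from h import *; from scipy.spatial.transform import Rotation as R
s=env.get_state(); q=np.array(s["orientation"]); M=R.from_quat(q[[1,2,3,0]]).as_matrix()
print("t",s["clock"],"tcp",(s["tcp_pos"]*1e3).round(1),"gap",s["finger_gap"],"F",s["wrist_force"].round(1),"q6",s["joint_pos"][[0,5]].round(2),"yaw y",np.degrees(np.arctan2(M[1,1],M[0,1])).round(2),"z",M[:,2].round(3))
if len(sys.argv)>3: print("local mm",(M.T@(np.array([float(v) for v in sys.argv[1:4]])-s["tcp_pos"]*1e3)).round(1))
E
python3 loc.py 486 295 81
```

```text
clock: 1.0
tcp_pos: [0.4869, 0.2933, 0.231]
orientation: [-0.0, 0.125, 0.992, -0.0]
wrist_force: [0.5, 0.4, 0.5]
finger_gap: 0.0846
clock: 1.8
tcp_pos: [0.4855, 0.2948, 0.2309]
orientation: [-0.0, 0.605, 0.796, -0.0]
wrist_force: [-0.1, -0.6, -0.6]
finger_gap: 0.085
t 1.8 tcp [485.5 294.8 230.9] gap 0.08501961279829925 F [-0.1 -0.6 -0.6] q6 [0.4 1.7] yaw y 15.5 z [-0.001 -0.    -1.   ]
local mm [1.000e-01 6.000e-01 1.499e+02]
```

```bash
python3 -m pendant '[{"fingers":85,"delta_pos":[0,0.6,40],"angular":[0,0,0]},{"fingers":85,"delta_pos":[0,0,40],"angular":[0,0,0]},{"fingers":85,"delta_pos":[0,0,40],"angular":[0,0,0]},{"fingers":85,"delta_pos":[0,0,30],"angular":[0,0,0]},{"fingers":85,"delta_pos":[0,0,0],"angular":[0,0,0]}]'
python3 -m pendant '[{"fingers":20,"delta_pos":[0,0,0],"angular":[0,0,0]},{"fingers":20,"delta_pos":[0,0,0],"angular":[0,0,0]},{"fingers":15,"delta_pos":[0,0,0],"angular":[0,0,0]},{"fingers":15,"delta_pos":[0,0,0],"angular":[0,0,0]},{"fingers":15,"delta_pos":[0,0,0],"angular":[0,0,0]},{"fingers":15,"delta_pos":[0,0,0],"angular":[0,0,0]}]' 70
python3 loc.py
python3 - <<'E'
from h import *
t=env.read_camera("top");s=env.read_camera("side")
a=cv2.resize(t[185:245,185:255],None,fx=6,fy=6,interpolation=cv2.INTER_CUBIC);b=cv2.resize(s[220:310,220:315],None,fx=4,fy=4,interpolation=cv2.INTER_CUBIC)
o=np.zeros((360,800,3),np.uint8);o[:,:420]=a;o[:360,420:800]=b;cv2.imwrite("pics/g1.png",o)
E
```

```text
clock: 2.3
tcp_pos: [0.4826, 0.2934, 0.0766]
orientation: [-0.002, 0.604, 0.797, -0.004]
wrist_force: [-0.5, -0.3, -0.3]
finger_gap: 0.0849
clock: 2.9
tcp_pos: [0.4874, 0.2956, 0.0831]
orientation: [0.001, 0.605, 0.796, 0.001]
wrist_force: [-0.4, 0.5, 6.2]
finger_gap: 0.0253
t 2.9 tcp [487.4 295.6  83.1] gap 0.025300578033044963 F [-0.4  0.5  6.2] q6 [0.4 1.7] yaw y 15.55 z [ 0.003  0.001 -1.   ]
```

View pics/g1.png

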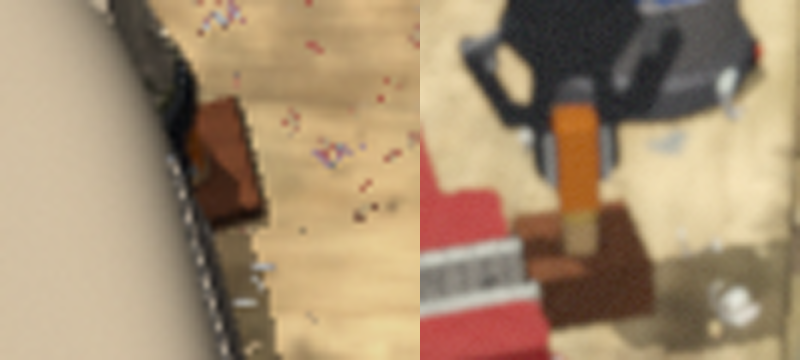

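The side view shows the handle held upright between the pads with the dowel in the hole; the gap is 25.3 mm. I'll lift it and carry it over the bowl.

```bash
python3 -m pendant '[{"fingers":15,"delta_pos":[0,0,-5],"angular":[0,0,0]},{"fingers":15,"delta_pos":[0,0,-10],"angular":[0,0,0]},{"fingers":15,"delta_pos":[0,0,-20],"angular":[0,0,0]},{"fingers":15,"delta_pos":[0,0,-25],"angular":[0,0,0]},{"fingers":15,"delta_pos":[0,0,-25],"angular":[0,0,0]},{"fingers":15,"delta_pos":[0,0,-15],"angular":[0,0,0]},{"fingers":15,"delta_pos":[0,0,-10],"angular":[0,0,0]},{"fingers":15,"delta_pos":[0,0,0],"angular":[0,0,0]}]'
python3 -m pendant '[{"fingers":15,"delta_pos":[-12,-4,0],"angular":[0,0,0]},{"fingers":15,"delta_pos":[-27,-9,0],"angular":[0,0,0]},{"fingers":15,"delta_pos":[-37,-12,0],"angular":[0,0,0]},{"fingers":15,"delta_pos":[-39,-12,0],"angular":[0,0,0]},{"fingers":15,"delta_pos":[-39,-12,0],"angular":[0,0,0]},{"fingers":15,"delta_pos":[-39,-12,0],"angular":[0,0,0]},{"fingers":15,"delta_pos":[-37,-12,0],"angular":[0,0,0]},{"fingers":15,"delta_pos":[-27,-9,0],"angular":[0,0,0]},{"fingers":15,"delta_pos":[-12,-5,0],"angular":[0,0,0]},{"fingers":15,"delta_pos":[0,0,0],"angular":[0,0,0]},{"fingers":15,"delta_pos":[0,0,0],"angular":[0,0,0]}]'
python3 loc.py 474 12.5 112
python3 - <<'E'
from h import *
t=env.read_camera("top");s=env.read_camera("side")
a=cv2.resize(t[170:250,240:340],None,fx=4,fy=4,interpolation=cv2.INTER_CUBIC);b=cv2.resize(s[150:260,230:330],None,fx=4,fy=4,interpolation=cv2.INTER_CUBIC)
o=np.zeros((440,800,3),np.uint8);o[:320,:400]=a;o[:,400:800]=b;cv2.imwrite("pics/g2.png",o)
E
```

```text
clock: 3.8
tcp_pos: [0.4871, 0.2954, 0.1931]
orientation: [0.001, 0.605, 0.796, 0.001]
wrist_force: [0.1, 0.3, -0.3]
finger_gap: 0.0253
clock: 4.9
tcp_pos: [0.474, 0.0128, 0.1907]
orientation: [-0.001, 0.605, 0.796, -0.0]
wrist_force: [-0.6, -0.2, -1.1]
finger_gap: 0.0252
t 4.9 tcp [474.   12.8 190.7] gap 0.02524316664999072 F [-0.6 -0.2 -1.1] q6 [-0.14  1.16] yaw y 15.5 z [-0.001  0.001 -1.   ]
local mm [-0.4 -0.  78.7]
```

View pics/g2.png

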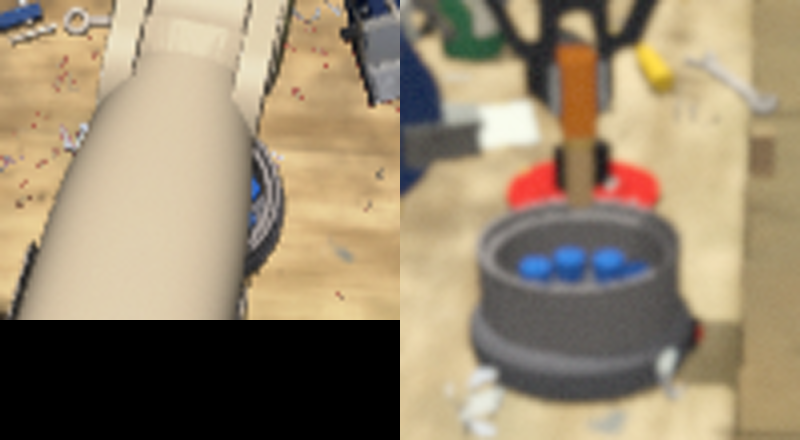

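```bash
python3 - <<'E'
from h import *
for z in(.11,.115,.12,.125,.13): print(z,((proj("side",[.474,.0125,z])-[230,150]+.5)*4-.5+[400,0]).round(1))
print("rim ctr",((proj("side",[.474,.0125,.09])-[230,150]+.5)*4-.5+[400,0]).round(1))
print("htop",[((proj("side",[.474,.0125,z])-[230,150]+.5)*4-.5+[400,0]).round(1)[0].tolist() for z in (.23,.237,.245)])
E
python3 -m pendant '[{"fingers":15,"delta_pos":[0,0,10],"angular":[0,0,0]},{"fingers":15,"delta_pos":[0,0,15],"angular":[0,0,0]},{"fingers":15,"delta_pos":[0,0,15],"angular":[0,0,0]},{"fingers":15,"delta_pos":[0,0,10],"angular":[0,0,0]},{"fingers":15,"delta_pos":[0,0,8],"angular":[0,0,0]},{"fingers":15,"delta_pos":[0,0,5],"angular":[0,0,0]},{"fingers":15,"delta_pos":[0,0,0],"angular":[0,0,0]},{"fingers":15,"delta_pos":[0,0,0],"angular":[0,0,0]}]'; python3 loc.py
```

```text
0.11 [[577.  213.4]]
0.115 [[576.8 207.1]]
0.12 [[576.6 200.8]]
0.125 [[576.4 194.5]]
0.13 [[576.2 188.1]]
rim ctr [[577.8 238.4]]
htop [[572.0, 56.9], [571.7, 47.4], [571.4, 36.5]]
clock: 5.8
tcp_pos: [0.4748, 0.0126, 0.1286]
orientation: [0.0, 0.605, 0.796, 0.0]
wrist_force: [0.6, 0.0, -1.4]
finger_gap: 0.0252
t 5.8 tcp [474.8  12.6 128.6] gap 0.025232533857897758 F [ 0.6  0.  -1.4] q6 [-0.14  1.16] yaw y 15.53 z [ 0.  0. -1.]
```

```bash
python3 -m pendant '[{"fingers":15,"delta_pos":[0,0,7],"angular":[0,0,0]},{"fingers":15,"delta_pos":[0,0,6],"angular":[0,0,0]},{"fingers":15,"delta_pos":[0,0,4],"angular":[0,0,0]},{"fingers":15,"delta_pos":[0,0,0],"angular":[0,0,0]},{"fingers":15,"delta_pos":[0,0,0],"angular":[0,0,0]}]'
python3 -m pendant '[{"fingers":15,"delta_pos":[-2,6,0],"angular":[0,0,0]},{"fingers":15,"delta_pos":[-3,9,0],"angular":[0,0,0]},{"fingers":15,"delta_pos":[-3,9,0],"angular":[0,0,0]},{"fingers":15,"delta_pos":[-3,9,0],"angular":[0,0,0]},{"fingers":15,"delta_pos":[-3,9,0],"angular":[0,0,0]},{"fingers":15,"delta_pos":[0,0,0],"angular":[0,0,0]}]'
python3 loc.py
python3 - <<'E'
import numpy as np
# arc rows local: start -3deg, 15deg steps, r 44
a=np.radians(-3+15*np.arange(0,25)); P=44*np.c_[np.cos(a),np.sin(a)]; d=np.diff(P,axis=0); w=np.radians(15.5)
print(np.c_[-np.sin(w)*d[:,0]+np.cos(w)*d[:,1], np.cos(w)*d[:,0]+np.sin(w)*d[:,1]].round(1).tolist())
E
```

```text
clock: 6.3
tcp_pos: [0.4744, 0.0126, 0.1111]
orientation: [-0.0, 0.605, 0.796, -0.0]
wrist_force: [-0.3, 0.1, -1.4]
finger_gap: 0.0255
clock: 6.9
tcp_pos: [0.5206, 0.0101, 0.1113]
orientation: [0.001, 0.605, 0.796, 0.0]
wrist_force: [0.1, 0.4, 0.1]
finger_gap: 0.0255
t 6.9 tcp [520.6  10.1 111.3] gap 0.0254818475808848 F [0.1 0.4 0.1] q6 [-0.13  1.16] yaw y 15.53 z [ 0.001 -0.    -1.   ]
[[11.3, 2.2], [11.5, -0.8], [10.9, -3.7], [9.5, -6.4], [7.5, -8.7], [5.0, -10.3], [2.2, -11.3], [-0.8, -11.5], [-3.7, -10.9], [-6.4, -9.5], [-8.7, -7.5], [-10.3, -5.0], [-11.3, -2.2], [-11.5, 0.8], [-10.9, 3.7], [-9.5, 6.4], [-7.5, 8.7], [-5.0, 10.3], [-2.2, 11.3], [0.8, 11.5], [3.7, 10.9], [6.4, 9.5], [8.7, 7.5], [10.3, 5.0]]
```

```bash
python3 -m pendant '[{"fingers":15,"delta_pos":[11.3,2.2,0],"angular":[0,0,0]},{"fingers":15,"delta_pos":[11.5,-0.8,0],"angular":[0,0,0]},{"fingers":15,"delta_pos":[10.9,-3.7,0],"angular":[0,0,0]},{"fingers":15,"delta_pos":[9.5,-6.4,0],"angular":[0,0,0]},{"fingers":15,"delta_pos":[7.5,-8.7,0],"angular":[0,0,0]},{"fingers":15,"delta_pos":[5,-10.3,0],"angular":[0,0,0]},{"fingers":15,"delta_pos":[2.2,-11.3,0],"angular":[0,0,0]},{"fingers":15,"delta_pos":[-0.8,-11.5,0],"angular":[0,0,0]},{"fingers":15,"delta_pos":[-3.7,-10.9,0],"angular":[0,0,0]},{"fingers":15,"delta_pos":[-6.4,-9.5,0],"angular":[0,0,0]},{"fingers":15,"delta_pos":[-8.7,-7.5,0],"angular":[0,0,0]},{"fingers":15,"delta_pos":[-10.3,-5,0],"angular":[0,0,0]}]'; python3 loc.py
python3 - <<'E'
from h import *
t=env.read_camera("top");s=env.read_camera("side")
a=cv2.resize(t[170:250,240:340],None,fx=4,fy=4,interpolation=cv2.INTER_CUBIC);b=cv2.resize(s[150:260,230:330],None,fx=4,fy=4,interpolation=cv2.INTER_CUBIC)
o=np.zeros((440,800,3),np.uint8);o[:320,:400]=a;o[:,400:800]=b;cv2.imwrite("pics/g3.png",o)
E
```

```text
clock: 8.1
tcp_pos: [0.4414, 0.0163, 0.1154]
orientation: [0.008, 0.604, 0.797, 0.009]
wrist_force: [23.6, 9.6, -4.6]
finger_gap: 0.0252
t 8.1 tcp [441.4  16.3 115.4] gap 0.025217071464290756 F [23.6  9.6 -4.6] q6 [-0.15  1.15] yaw y 15.66 z [ 0.024  0.004 -1.   ]
```

View pics/g3.png

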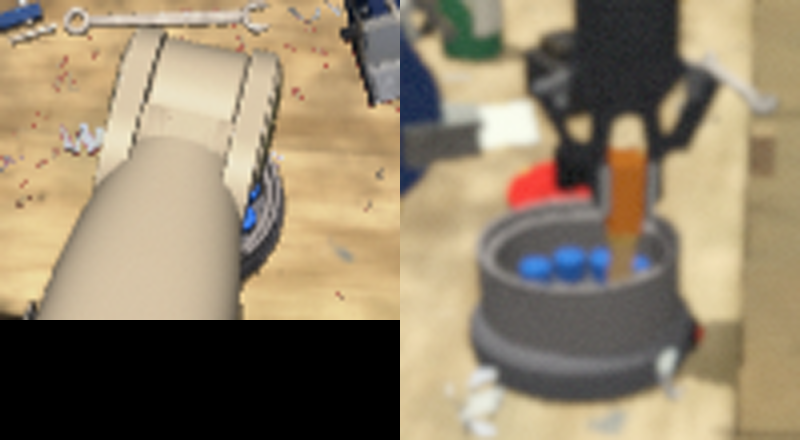

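The rod met 24 N on the -x side, and the blue pellets look unmoved. I'll back off to the middle, lift, move aside and look in.

```bash
python3 -m pendant '[{"fingers":15,"delta_pos":[-2,8,0],"angular":[0,0,0]},{"fingers":15,"delta_pos":[-3,9,0],"angular":[0,0,0]},{"fingers":15,"delta_pos":[-3,9,0],"angular":[0,0,0]},{"fingers":15,"delta_pos":[-2,9,0],"angular":[0,0,0]},{"fingers":15,"delta_pos":[0,0,0],"angular":[0,0,0]}]'; python3 loc.py
python3 -m pendant '[{"fingers":15,"delta_pos":[0,0,-15],"angular":[0,0,0]},{"fingers":15,"delta_pos":[0,0,-30],"angular":[0,0,0]},{"fingers":15,"delta_pos":[0,0,-30],"angular":[0,0,0]},{"fingers":15,"delta_pos":[5,5,-10],"angular":[0,0,0]},{"fingers":15,"delta_pos":[40,10,0],"angular":[0,0,0]},{"fingers":15,"delta_pos":[40,10,0],"angular":[0,0,0]},{"fingers":15,"delta_pos":[40,10,0],"angular":[0,0,0]},{"fingers":15,"delta_pos":[25,5,0],"angular":[0,0,0]},{"fingers":15,"delta_pos":[0,0,0],"angular":[0,0,0]}]'; python3 loc.py
python3 - <<'E'
from h import *
t=env.read_camera("top");s=env.read_camera("side"); cv2.imwrite("pics/t4.png",t);cv2.imwrite("pics/s4.png",s)
a=cv2.resize(t[190:250,260:320],None,fx=6.6,fy=6.6,interpolation=cv2.INTER_CUBIC);b=cv2.resize(s[150:260,230:330],None,fx=4,fy=4,interpolation=cv2.INTER_CUBIC)
o=np.zeros((440,800,3),np.uint8);o[:396,:396]=a;o[:,400:800]=b;cv2.imwrite("pics/g4.png",o)
E
```

```text
clock: 8.7
tcp_pos: [0.4682, 0.0149, 0.1109]
orientation: [-0.0, 0.605, 0.796, -0.0]
wrist_force: [-0.1, -0.4, -0.4]
finger_gap: 0.0255
t 8.7 tcp [468.2  14.9 110.9] gap 0.025541914095996595 F [-0.1 -0.4 -0.4] q6 [-0.14  1.16] yaw y 15.55 z [-0.  0. -1.]
clock: 9.6
tcp_pos: [0.4646, 0.173, 0.1951]
orientation: [-0.001, 0.603, 0.798, -0.0]
wrist_force: [0.0, 0.1, -2.2]
finger_gap: 0.025
t 9.6 tcp [464.6 173.  195.1] gap 0.025007318457622916 F [ 0.   0.1 -2.2] q6 [0.19 1.49] yaw y 15.79 z [-0.002  0.001 -1.   ]
```

View pics/g4.png

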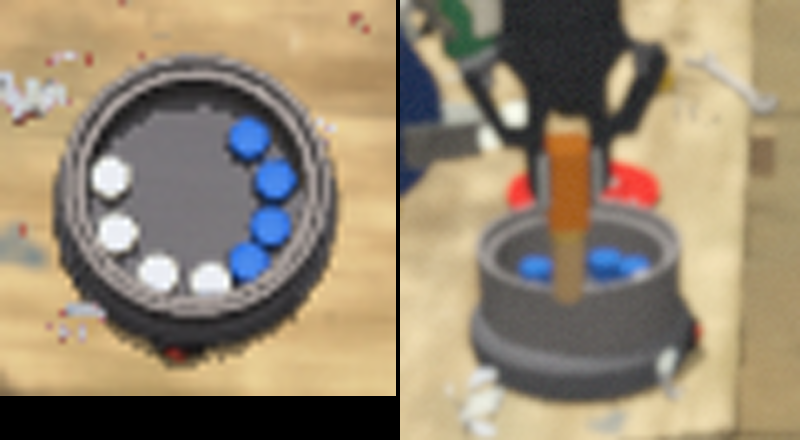

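The picture shows the whites spread over image (110,175), (115,232), (158,270) and (210,278), with the blues nearly unmoved. The rod slipped past on the inside of the whites. I'll refit the bowl centre from the pellets, then stir at a larger radius.

```bash
cat > pel.py <<'E'
from h import *
def pellets(im,cam="top",roi=(266,196,318,244),z=.056):
    x0,y0,x1,y1=roi; k=8; big=cv2.resize(im[y0:y1,x0:x1],None,fx=k,fy=k,interpolation=cv2.INTER_CUBIC); h=cv2.cvtColor(big,cv2.COLOR_BGR2HSV)
    out={}
    for nm,m in(("blue",cv2.inRange(h,(100,130,70),(130,255,255))),("white",cv2.inRange(h,(0,0,190),(180,60,255)))):
        m=cv2.erode(m,np.ones((9,9))); n,_,st,c=cv2.connectedComponentsWithStats(m)
        L=[]
        for q,s in zip(c[1:],st[1:]):
            if s[4]<250: continue
            P=unproj(cam,(q+.5)/k-.5+[x0,y0],z)[0,:2]
            if np.hypot(*(P-[.474,.0125]))<.07: L.append([*(P*1e3).round(1),int(s[4])])
        out[nm]=L
    return out
E
python3 - <<'E'
from pel import *
from scipy.optimize import least_squares
for f in("top0","t4"):
    r=pellets(cv2.imread(f"pics/{f}.png")); print(f,r)
    P=np.array([p[:2] for v in r.values() for p in v if p[2]<1400]); s=least_squares(lambda c:np.hypot(*(P-c[:2]).T)-c[2],[474,12,48],loss="soft_l1").x; print("circle",s.round(1))
    for nm,v in r.items(): print(nm,[(round(float(np.hypot(p[0]-474,p[1]-12.5)),1),round(float(np.degrees(np.arctan2(p[1]-12.5,p[0]-474))))) for p in v])
E
```

```text
top0 {'blue': [[np.float64(510.2), np.float64(-14.8), 1325], [np.float64(487.1), np.float64(-31.0), 1341], [np.float64(447.5), np.float64(-19.8), 2591]], 'white': [[np.float64(515.4), np.float64(37.9), 903], [np.float64(492.0), np.float64(57.2), 896], [np.float64(464.1), np.float64(57.5), 976], [np.float64(440.6), np.float64(43.3), 966]]}
circle [475.9  14.   45.8]
blue [(45.3, -37), (45.4, -73), (41.8, -129)]
white [(48.6, 32), (48.2, 68), (46.1, 102), (45.4, 137)]
t4 {'blue': [[np.float64(510.2), np.float64(-14.8), 1326], [np.float64(463.6), np.float64(-26.8), 3967]], 'white': [[np.float64(483.2), np.float64(63.0), 866], [np.float64(450.9), np.float64(57.2), 917], [np.float64(429.4), np.float64(31.8), 916], [np.float64(427.4), np.float64(2.1), 806]]}
circle [473.8  15.7  47.7]
blue [(45.3, -37), (40.7, -105)]
white [(51.3, 80), (50.3, 117), (48.6, 157), (47.7, -167)]
```

Pellets touch the wall around a centre of about (474.5,14.5), so the effective radius was too small on the +y side. I'll re-enter in the free gap at θ≈20°, then push slowly at r≈49.

```bash
python3 loc.py 512 28.2 195
python3 - <<'E'
import numpy as np
w=np.radians(15.5); L=lambda d:np.c_[-np.sin(w)*d[:,0]+np.cos(w)*d[:,1], np.cos(w)*d[:,0]+np.sin(w)*d[:,1]].round(1).tolist()
print(L(np.array([[8.5,3.1]])))
a=np.radians(20+8*np.arange(0,49)); P=49*np.c_[np.cos(a),np.sin(a)]
for i,(x,y) in enumerate(L(np.diff(P,axis=0))): print(28+8*i,x,y,end=" | ")
E
```

```text
t 9.7 tcp [464.9 170.5 195.3] gap 0.02517719183026473 F [-0.3  0.1 -1.6] q6 [0.19 1.49] yaw y 15.63 z [-0.002 -0.001 -1.   ]
local mm [-149.8    7.     0.3]
[[0.7, 9.0]]
28 6.8 -1.0 | 36 6.6 -1.9 | 44 6.2 -2.8 | 52 5.8 -3.7 | 60 5.2 -4.4 | 68 4.5 -5.1 | 76 3.8 -5.7 | 84 2.9 -6.2 | 92 2.1 -6.5 | 100 1.1 -6.7 | 108 0.2 -6.8 | 116 -0.8 -6.8 | 124 -1.7 -6.6 | 132 -2.6 -6.3 | 140 -3.5 -5.9 | 148 -4.3 -5.4 | 156 -5.0 -4.7 | 164 -5.6 -4.0 | 172 -6.1 -3.2 | 180 -6.4 -2.3 | 188 -6.7 -1.4 | 196 -6.8 -0.4 | 204 -6.8 0.5 | 212 -6.7 1.5 | 220 -6.4 2.4 | 228 -6.0 3.3 | 236 -5.5 4.1 | 244 -4.9 4.8 | 252 -4.2 5.4 | 260 -3.4 5.9 | 268 -2.5 6.4 | 276 -1.6 6.6 | 284 -0.7 6.8 | 292 0.3 6.8 | 300 1.2 6.7 | 308 2.2 6.5 | 316 3.1 6.1 | 324 3.9 5.6 | 332 4.6 5.0 | 340 5.3 4.3 | 348 5.8 3.6 | 356 6.3 2.7 | 364 6.6 1.8 | 372 6.8 0.9 | 380 6.8 -0.1 | 388 6.8 -1.0 | 396 6.6 -1.9 | 404 6.2 -2.8 |
```

```bash
python3 -m pendant '[{"fingers":15,"delta_pos":[-20,1,0],"angular":[0,0,0]},{"fingers":15,"delta_pos":[-36,2,0],"angular":[0,0,0]},{"fingers":15,"delta_pos":[-40,2,0],"angular":[0,0,0]},{"fingers":15,"delta_pos":[-34,1,0],"angular":[0,0,0]},{"fingers":15,"delta_pos":[-20,1,0],"angular":[0,0,0]},{"fingers":15,"delta_pos":[0,0,0],"angular":[0,0,0]},{"fingers":15,"delta_pos":[0,0,0],"angular":[0,0,0]}]'; python3 loc.py 512 28.2 111.5
python3 -m pendant '[{"fingers":15,"delta_pos":[0,0,15],"angular":[0,0,0]},{"fingers":15,"delta_pos":[0,0,20],"angular":[0,0,0]},{"fingers":15,"delta_pos":[0,0,20],"angular":[0,0,0]},{"fingers":15,"delta_pos":[0,0,15],"angular":[0,0,0]},{"fingers":15,"delta_pos":[0,0,9],"angular":[0,0,0]},{"fingers":15,"delta_pos":[0,0,5],"angular":[0,0,0]},{"fingers":15,"delta_pos":[0,0,0],"angular":[0,0,0]},{"fingers":15,"delta_pos":[0,0,0],"angular":[0,0,0]}]'; python3 loc.py 520.5 31.3 111.5
```

```text
clock: 10.4
tcp_pos: [0.5121, 0.0263, 0.1958]
orientation: [-0.001, 0.606, 0.795, -0.0]
wrist_force: [-0.8, 0.2, -1.3]
finger_gap: 0.0252
t 10.4 tcp [512.1  26.3 195.8] gap 0.025190685447195077 F [-0.8  0.2 -1.3] q6 [-0.11  1.2 ] yaw y 15.37 z [-0.001  0.001 -1.   ]
local mm [ 1.8  0.5 84.3]
clock: 11.2
tcp_pos: [0.513, 0.0275, 0.1129]
orientation: [0.0, 0.605, 0.796, 0.0]
wrist_force: [0.2, 0.9, -1.0]
finger_gap: 0.0252
t 11.2 tcp [513.   27.5 112.9] gap 0.02519416785776012 F [ 0.2  0.9 -1. ] q6 [-0.1  1.2] yaw y 15.55 z [ 0.001 -0.    -1.   ]
local mm [1.7 8.3 1.4]
```

Move out to r=49 and push, checking the radius after each call.

```bash
cat > pol.py <<'E'
from h import *
s=env.get_state(); d=s["tcp_pos"][:2]*1e3-[474.5,14.5]; print("r",np.hypot(*d).round(1),"th",np.degrees(np.arctan2(d[1],d[0])).round(),"z",s["tcp_pos"][2].round(4),"F",s["wrist_force"].round(1),"t",round(s["clock"],2))
E
python3 -m pendant '[{"fingers":15,"delta_pos":[1,4,1],"angular":[0,0,0]},{"fingers":15,"delta_pos":[1,4.3,0],"angular":[0,0,0]},{"fingers":15,"delta_pos":[3,-0.3,0],"angular":[0,0,0]},{"fingers":15,"delta_pos":[3.8,-0.7,0],"angular":[0,0,0]},{"fingers":15,"delta_pos":[6.6,-1.9,0],"angular":[0,0,0]},{"fingers":15,"delta_pos":[6.2,-2.8,0],"angular":[0,0,0]},{"fingers":15,"delta_pos":[5.8,-3.7,0],"angular":[0,0,0]},{"fingers":15,"delta_pos":[5.2,-4.4,0],"angular":[0,0,0]},{"fingers":15,"delta_pos":[4.5,-5.1,0],"angular":[0,0,0]}]' >/dev/null; python3 pol.py
python3 -m pendant '[{"fingers":15,"delta_pos":[3.8,-5.7,0],"angular":[0,0,0]},{"fingers":15,"delta_pos":[2.9,-6.2,0],"angular":[0,0,0]},{"fingers":15,"delta_pos":[2.1,-6.5,0],"angular":[0,0,0]},{"fingers":15,"delta_pos":[1.1,-6.7,0],"angular":[0,0,0]}]' >/dev/null; python3 pol.py
```

```text
r 49.3 th 69.0 z 0.1113 F [-0.1  0.5 -1.1] t 12.1
r 46.1 th 96.0 z 0.1129 F [ 5.2 -6.3 -0.7] t 12.5
```

```bash
python3 -m pendant '[{"fingers":15,"delta_pos":[0.2,-6.8,0],"angular":[0,0,0]},{"fingers":15,"delta_pos":[-1.2,-6.8,0],"angular":[0,0,0]},{"fingers":15,"delta_pos":[-2,-6.6,0],"angular":[0,0,0]},{"fingers":15,"delta_pos":[0,0,0],"angular":[0,0,0]}]' >/dev/null; python3 pol.py
python3 - <<'E'
from h import *
t=env.read_camera("top");s=env.read_camera("side"); cv2.imwrite("pics/t5.png",t);cv2.imwrite("pics/s5.png",s)
a=cv2.resize(t[190:250,250:330],None,fx=5,fy=5,interpolation=cv2.INTER_CUBIC);b=cv2.resize(s[190:250,235:315],None,fx=5,fy=5,interpolation=cv2.INTER_CUBIC)
cv2.imwrite("pics/g5.png",np.hstack([a,b]))
E
```

```text
r 45.7 th 123.0 z 0.1128 F [ 4.9 -5.2  0.2] t 12.9
```

View pics/g5.png

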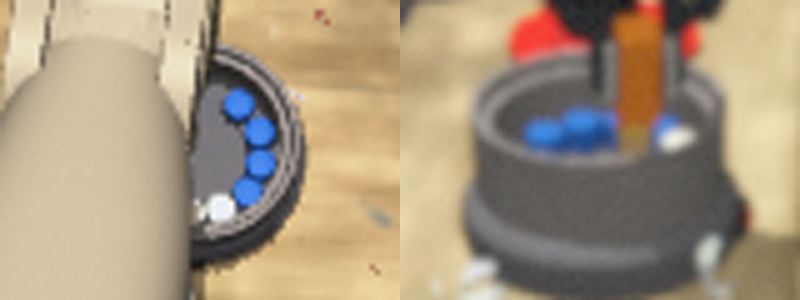

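The picture shows the front white touching the last blue, at top-crop (222,207), with the rod by the +y wall. The steady 7 N inward force fits wall contact, so the effective centre in TCP terms is nearer (475,10.5). I'll continue at r=47 about that.

```bash
sed -i 's/474.5,14.5/475,10.5/' pol.py; python3 -m pendant '[{"fingers":15,"delta_pos":[-7.3,-3.8,0],"angular":[0,0,0]},{"fingers":15,"delta_pos":[-3.1,-5.8,0],"angular":[0,0,0]},{"fingers":15,"delta_pos":[-3.8,-5.4,0],"angular":[0,0,0]}]' >/dev/null; python3 pol.py
python3 -m pendant '[{"fingers":15,"delta_pos":[-4.5,-4.8,0],"angular":[0,0,0]},{"fingers":15,"delta_pos":[-5.2,-4.1,0],"angular":[0,0,0]},{"fingers":15,"delta_pos":[-5.7,-3.4,0],"angular":[0,0,0]}]' >/dev/null; python3 pol.py
python3 - <<'E'
from pel import *
t=env.read_camera("top");cv2.imwrite("pics/t6.png",t);print(pellets(t))
E
```

```text
r 43.3 th 145.0 z 0.1126 F [11.8 -1.  -0. ] t 13.3
r 36.3 th 165.0 z 0.1152 F [25.7  9.5 -3.6] t 13.6
{'blue': [[np.float64(467.8), np.float64(-36.4), 1706]], 'white': [[np.float64(475.9), np.float64(42.7), 81937]]}
```

It jammed again, with 26 N inward at x≈440. I'll back out, lift and look.

```bash
python3 -m pendant '[{"fingers":15,"delta_pos":[-4,10,0],"angular":[0,0,0]},{"fingers":15,"delta_pos":[-5,11,0],"angular":[0,0,0]},{"fingers":15,"delta_pos":[-5,11,0],"angular":[0,0,0]},{"fingers":15,"delta_pos":[-5,10,0],"angular":[0,0,0]},{"fingers":15,"delta_pos":[0,0,-15],"angular":[0,0,0]},{"fingers":15,"delta_pos":[0,0,-30],"angular":[0,0,0]},{"fingers":15,"delta_pos":[0,0,-35],"angular":[0,0,0]},{"fingers":15,"delta_pos":[20,5,-10],"angular":[0,0,0]},{"fingers":15,"delta_pos":[45,10,0],"angular":[0,0,0]},{"fingers":15,"delta_pos":[45,10,0],"angular":[0,0,0]},{"fingers":15,"delta_pos":[40,5,0],"angular":[0,0,0]},{"fingers":15,"delta_pos":[0,0,0],"angular":[0,0,0]}]'; python3 loc.py
python3 - <<'E'
from pel import *
t=env.read_camera("top");s=env.read_camera("side"); cv2.imwrite("pics/t7.png",t);cv2.imwrite("pics/s7.png",s)
print(pellets(t))
a=cv2.resize(t[190:250,250:330],None,fx=5,fy=5,interpolation=cv2.INTER_CUBIC);b=cv2.resize(s[150:250,225:325],None,fx=4,fy=4,interpolation=cv2.INTER_CUBIC)
o=np.zeros((400,800,3),np.uint8);o[:300,:400]=a;o[:,400:]=b
cv2.imwrite("pics/g7.png",o)
E
```

```text
clock: 14.85
tcp_pos: [0.4616, 0.1682, 0.2007]
orientation: [-0.001, 0.603, 0.798, -0.0]
wrist_force: [0.5, -0.9, -0.8]
finger_gap: 0.0253
t 14.85 tcp [461.6 168.2 200.7] gap 0.02528262028309903 F [ 0.5 -0.9 -0.8] q6 [0.18 1.48] yaw y 15.87 z [-0.002  0.001 -1.   ]
{'blue': [[np.float64(491.4), np.float64(-26.0), 5727]], 'white': [[np.float64(451.0), np.float64(57.6), 915], [np.float64(438.4), np.float64(-19.9), 712], [np.float64(428.9), np.float64(32.0), 871], [np.float64(427.9), np.float64(0.7), 800]]}
```

View pics/g7.png

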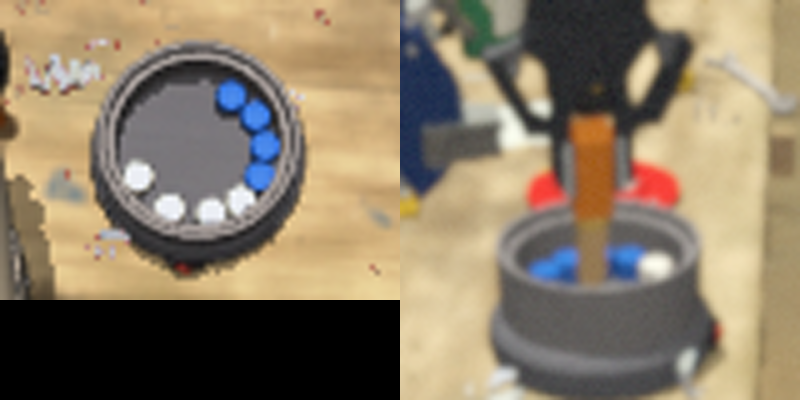

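The bowl now has the whites at (451,58), (429,32), (428,1) and (438,-20), and the blues have been pushed together and moved ccw, so it works but the rod gets squeezed inward. I'll keep the rod pinned to the wall, commanding r=54 about (476,12), so it can't slip inside.

```bash
python3 loc.py 496 46.6 200.7
python3 - <<'E'
import numpy as np
w=np.radians(15.5); L=lambda d:np.c_[-np.sin(w)*d[:,0]+np.cos(w)*d[:,1], np.cos(w)*d[:,0]+np.sin(w)*d[:,1]].round(1).tolist()
print(L(np.array([[7,12.1]])))
a=np.radians(60+7*np.arange(0,60)); P=54*np.c_[np.cos(a),np.sin(a)]
for i,(x,y) in enumerate(L(np.diff(P,axis=0))): print(67+7*i,x,y,end=" | ")
E
```

```text
t 14.95 tcp [462.3 165.1 200.6] gap 0.025248658168916784 F [-0.1 -0.4 -0.9] q6 [0.18 1.48] yaw y 15.68 z [-0.002 -0.001 -1.   ]
local mm [-1.232e+02  4.000e-01 -1.000e-01]
[[9.8, 10.0]]
67 4.4 -4.9 | 74 3.8 -5.4 | 81 3.1 -5.8 | 88 2.4 -6.2 | 95 1.6 -6.4 | 102 0.8 -6.5 | 109 -0.0 -6.6 | 116 -0.8 -6.5 | 123 -1.6 -6.4 | 130 -2.4 -6.2 | 137 -3.1 -5.8 | 144 -3.8 -5.4 | 151 -4.4 -4.9 | 158 -5.0 -4.3 | 165 -5.5 -3.7 | 172 -5.9 -3.0 | 179 -6.2 -2.3 | 186 -6.4 -1.5 | 193 -6.6 -0.7 | 200 -6.6 0.1 | 207 -6.5 0.9 | 214 -6.4 1.7 | 221 -6.1 2.5 | 228 -5.8 3.2 | 235 -5.3 3.9 | 242 -4.8 4.5 | 249 -4.2 5.1 | 256 -3.6 5.5 | 263 -2.9 5.9 | 270 -2.1 6.2 | 277 -1.4 6.4 | 284 -0.6 6.6 | 291 0.2 6.6 | 298 1.0 6.5 | 305 1.8 6.3 | 312 2.6 6.1 | 319 3.3 5.7 | 326 4.0 5.3 | 333 4.6 4.7 | 340 5.1 4.1 | 347 5.6 3.5 | 354 6.0 2.8 | 361 6.3 2.0 | 368 6.5 1.3 | 375 6.6 0.5 | 382 6.6 -0.3 | 389 6.5 -1.1 | 396 6.3 -1.9 | 403 6.0 -2.7 | 410 5.7 -3.4 | 417 5.2 -4.1 | 424 4.7 -4.7 | 431 4.1 -5.2 | 438 3.4 -5.7 | 445 2.7 -6.0 | 452 1.9 -6.3 | 459 1.1 -6.5 | 466 0.3 -6.6 | 473 -0.5 -6.6 |
```

```bash
sed -i 's/475,10.5/476,12/' pol.py
python3 -m pendant '[{"fingers":15,"delta_pos":[-20,0,0],"angular":[0,0,0]},{"fingers":15,"delta_pos":[-36,0,0],"angular":[0,0,0]},{"fingers":15,"delta_pos":[-40,0,0],"angular":[0,0,0]},{"fingers":15,"delta_pos":[-20,0,0],"angular":[0,0,0]},{"fingers":15,"delta_pos":[-7,0,0],"angular":[0,0,0]},{"fingers":15,"delta_pos":[0,0,10],"angular":[0,0,0]},{"fingers":15,"delta_pos":[0,0,20],"angular":[0,0,0]},{"fingers":15,"delta_pos":[0,0,25],"angular":[0,0,0]},{"fingers":15,"delta_pos":[0,0,20],"angular":[0,0,0]},{"fingers":15,"delta_pos":[0,0,9],"angular":[0,0,0]},{"fingers":15,"delta_pos":[0,0,5],"angular":[0,0,0]},{"fingers":15,"delta_pos":[0,0,0],"angular":[0,0,0]}]' >/dev/null;python3 pol.py
python3 -m pendant '[{"fingers":15,"delta_pos":[4.8,5,0],"angular":[0,0,0]},{"fingers":15,"delta_pos":[5,5,0],"angular":[0,0,0]},{"fingers":15,"delta_pos":[4.4,-4.9,0],"angular":[0,0,0]},{"fingers":15,"delta_pos":[3.8,-5.4,0],"angular":[0,0,0]},{"fingers":15,"delta_pos":[3.1,-5.8,0],"angular":[0,0,0]},{"fingers":15,"delta_pos":[2.4,-6.2,0],"angular":[0,0,0]},{"fingers":15,"delta_pos":[1.6,-6.4,0],"angular":[0,0,0]}]' >/dev/null; python3 pol.py
python3 -m pendant '[{"fingers":15,"delta_pos":[0.8,-6.5,0],"angular":[0,0,0]},{"fingers":15,"delta_pos":[0,-6.6,0],"angular":[0,0,0]},{"fingers":15,"delta_pos":[-0.8,-6.5,0],"angular":[0,0,0]},{"fingers":15,"delta_pos":[-1.6,-6.4,0],"angular":[0,0,0]},{"fingers":15,"delta_pos":[-2.4,-6.2,0],"angular":[0,0,0]}]' >/dev/null; python3 pol.py
```

```text
r 39.4 th 60.0 z 0.1119 F [ 0.2  0.2 -0.6] t 16.15
r 53.5 th 96.0 z 0.1123 F [-0.3  1.3 -0.7] t 16.85
r 47.3 th 127.0 z 0.1149 F [12.8 -9.  -1.1] t 17.35
```

```bash
python3 - <<'E'
from h import *
for z in(.115,.12,.125,.13,.135): print(z,((proj("side",[[.4625,.165,z],[.4625,.175,z]])-[225,150]+.5)*4-.5+[400,0]).round(1).tolist())
for z in(.18,.19,.2,.235,.245,.255): print(z,((proj("side",[.4625,.175,z])-[225,150]+.5)*4-.5+[400,0]).round(1).tolist())
for z in(.04,.05,.06): print("g3",z,((proj("side",[[.4414,.0163,z],[.4414,.0263,z]])-[230,150]+.5)*4-.5+[400,0]).round(1).tolist())
E
python3 - <<'E'
from h import *
s=env.read_camera("side"); cv2.imwrite("pics/s8.png",s);cv2.imwrite("pics/t8.png",env.read_camera("top"))
b=cv2.resize(s[150:260,230:340],None,fx=5,fy=5,interpolation=cv2.INTER_CUBIC)
cv2.imwrite("pics/g8.png",b)
E
```

```text
0.115 [[592.9, 308.9], [591.5, 316.3]]
0.12 [[592.7, 302.1], [591.2, 309.4]]
0.125 [[592.5, 295.3], [591.0, 302.6]]
0.13 [[592.2, 288.5], [590.8, 295.8]]
0.135 [[592.0, 281.6], [590.5, 288.9]]
0.18 [[588.4, 225.9]]
0.19 [[587.9, 211.7]]
0.2 [[587.4, 197.3]]
0.235 [[585.7, 146.3]]
0.245 [[585.2, 131.4]]
0.255 [[584.7, 116.5]]
g3 0.04 [[623.8, 302.8], [622.9, 309.3]]
g3 0.05 [[623.6, 290.7], [622.6, 297.2]]
g3 0.06 [[623.3, 278.5], [622.3, 284.9]]
```

View pics/g8.png

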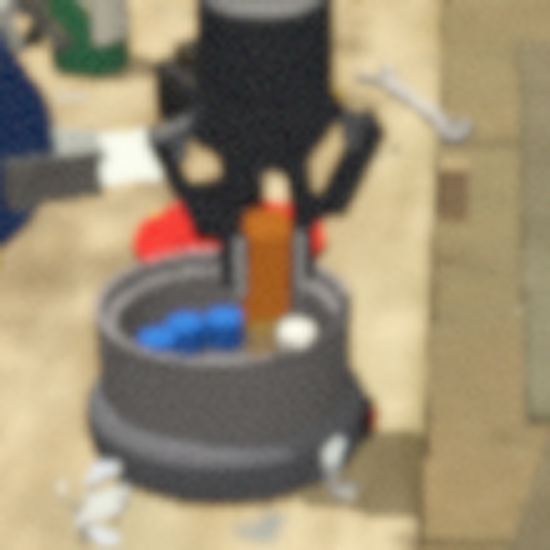

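```bash
python3 loc.py
python3 - <<'E'
from h import *
f=lambda P:((proj("side",P)-[230,150]+.5)*5-.5).round(0).tolist()
for th in range(130,260,15):
    a=np.radians(th); print(th,f([.476+.05*np.cos(a),.013+.05*np.sin(a),.056]))
print("rod at z45,60,90",f([[.4475,.0498,.045],[.4475,.0498,.06],[.4475,.0498,.09]]),"htop",f([.4475,.0498,.16]))
print("rim near", f([[.4475,.0807,.09]]), "rimctr",f([.474,.0125,.09]), "rim +x,-x",f([[.548,.0125,.09],[.4,.0125,.09]]))
E
```

```text
t 17.45 tcp [445.8  49.7 114.5] gap 0.02515380787371904 F [ 6.9 -7.6  0.9] q6 [-0.06  1.24] yaw y 15.42 z [ 0.01  -0.006 -1.   ]
130 [[271.0, 383.0]]
145 [[287.0, 375.0]]
160 [[299.0, 366.0]]
175 [[305.0, 356.0]]
190 [[306.0, 345.0]]
205 [[301.0, 335.0]]
220 [[290.0, 327.0]]
235 [[275.0, 320.0]]
250 [[256.0, 315.0]]
rod at z45,60,90 [[265.0, 398.0], [264.0, 375.0], [263.0, 328.0]] htop [[260.0, 215.0]]
rim near [[259.0, 354.0]] rimctr [[222.0, 298.0]] rim +x,-x [[95.0, 296.0], [351.0, 300.0]]
```

Pixel positions: the rod handle top is at (268,215), the dowel at (260,335), and the front white at (298,330), which sits at θ≈212, so p1 was passed again. I suspect the rod has swung in the pads, with its tip off toward -y, which the side view hides. I'll lift it clear and measure the tilt numerically.

```bash
cat > tilt.py <<'E'
from h import *
from scipy.optimize import least_squares
from scipy.spatial.transform import Rotation as R
# rows of orange/tan boundary etc. along the rod's column in a side picture
def rodpts(im,tcp):
    top=proj("side",tcp+[0,0,.046])[0]; bot=proj("side",tcp-[0,0,.085])[0]
    k=6; out=[]
    x0=int(min(top[0],bot[0]))-14; y0=int(top[1])-8; y1=int(bot[1])+10
    big=cv2.resize(im[y0:y1,x0:x0+30],None,fx=k,fy=k,interpolation=cv2.INTER_CUBIC); h=cv2.cvtColor(big,cv2.COLOR_BGR2HSV)
    o=cv2.inRange(h,(5,170,90),(25,255,255)); n,l,st,c=cv2.connectedComponentsWithStats(o); i=1+np.argmax(st[1:,4]); s=st[i]
    f=lambda u,v:((u+.5)/k-.5+x0,(v+.5)/k-.5+y0)
    m=l==i; col=int(c[i][0]); r=np.nonzero(m[:,col])[0]
    print("orange centre",np.round(f(*c[i]),2),"rows at centre col",np.round([f(0,r[0])[1],f(0,r[-1])[1]],2))
    # column profile below orange
    prof=big[r[-1]:,col-6:col+7].mean(1); print([tuple(int(v) for v in p) for p in prof[::k]], "start row",round(f(0,r[-1])[1],2))
E
python3 - <<'E'
from tilt import *
rodpts(cv2.imread("pics/s7.png"),np.array([.4622,.166,.2006]))
# predictions: tilt a about jaw axis (tool y), pivot at grasp point; tip offset 71 from TCP
w=np.radians(15.5); jaw=np.array([np.cos(w),np.sin(w),0]); g=np.array([.4622,.166,.2006+.019])
for a in(-12,-8,-4,0,4,8):
    M=R.from_rotvec(np.radians(a)*jaw).as_matrix(); q=[]
    for P in([0,0,.027],[0.,0,-.035],[0,0,-.09]): q.append(proj("side",g+M@np.array(P))[0].round(1).tolist())
    print(a,"tip dy mm",((M@np.array([0,0,-.09]))*1e3).round(1)[:2],"axis px: htop,hbot,tip",q)
E
```

```text
orange centre [272.97 191.42] rows at centre col [178.92 204.25]
[(55, 114, 162), (65, 124, 158), (68, 125, 154), (75, 123, 150), (81, 121, 148), (83, 121, 148), (85, 122, 148), (84, 120, 148), (83, 119, 148), (83, 119, 147), (84, 121, 148), (82, 121, 146), (83, 118, 146), (83, 121, 147), (83, 119, 147), (86, 120, 147), (102, 128, 149), (118, 133, 147), (118, 125, 132), (101, 104, 108), (90, 93, 96), (91, 94, 97), (92, 93, 98), (89, 92, 95), (89, 92, 95), (89, 93, 96), (90, 93, 96), (91, 94, 96), (90, 93, 95), (91, 92, 96), (90, 93, 96), (89, 91, 95)] start row 204.25
-12 tip dy mm [  5. -18.] axis px: htop,hbot,tip [[271.8, 181.5], [271.6, 201.4], [271.5, 218.1]]
-8 tip dy mm [  3.3 -12.1] axis px: htop,hbot,tip [[271.6, 181.1], [271.8, 202.0], [271.9, 219.6]]
-4 tip dy mm [ 1.7 -6. ] axis px: htop,hbot,tip [[271.5, 180.8], [272.0, 202.5], [272.3, 220.9]]
0 tip dy mm [0. 0.] axis px: htop,hbot,tip [[271.4, 180.4], [272.1, 202.9], [272.8, 222.1]]
4 tip dy mm [-1.7  6. ] axis px: htop,hbot,tip [[271.2, 180.2], [272.3, 203.3], [273.2, 223.1]]
8 tip dy mm [-3.3 12.1] axis px: htop,hbot,tip [[271.1, 180.0], [272.5, 203.6], [273.6, 224.0]]
```

The tilt fit gives about -7°, with the tip about 10 mm toward -y. That explains the inside slipping. I'll retract, raise the grip to 120 N, tilt the tool +7° about the jaw axis so the rod hangs vertical, then check.

```bash
python3 -m pendant '[{"fingers":15,"delta_pos":[-10,5,0],"angular":[0,0,0]},{"fingers":15,"delta_pos":[-11,6,0],"angular":[0,0,0]},{"fingers":15,"delta_pos":[-11,6,0],"angular":[0,0,0]},{"fingers":15,"delta_pos":[-10,5,0],"angular":[0,0,0]},{"fingers":10,"delta_pos":[0,0,-15],"angular":[0,0,0]},{"fingers":10,"delta_pos":[0,0,-30],"angular":[0,0,0]},{"fingers":10,"delta_pos":[0,0,-35],"angular":[0,0,0]},{"fingers":10,"delta_pos":[20,0,-8],"angular":[0,0,0]},{"fingers":10,"delta_pos":[45,0,0],"angular":[0,0,0]},{"fingers":10,"delta_pos":[45,0,0],"angular":[0,0,0]},{"fingers":10,"delta_pos":[40,0,0],"angular":[0,0.12,0]},{"fingers":10,"delta_pos":[0,0,0],"angular":[0,0,0]}]' 120 ; python3 -m pendant '[{"fingers":10,"delta_pos":[0,0,0],"angular":[0,0,0]},{"fingers":10,"delta_pos":[0,0,0],"angular":[0,0,0]}]'; python3 loc.py
python3 - <<'E'
from tilt import *
from pel import pellets
t=env.read_camera("top");s=env.read_camera("side"); cv2.imwrite("pics/t9.png",t);cv2.imwrite("pics/s9.png",s)
st=env.get_state(); p=st["tcp_pos"]; q=np.array(st["orientation"]); z=R.from_quat(q[[1,2,3,0]]).as_matrix()[:,2]
rodpts(s,p); g=p-.019*z; w=np.radians(15.5); jaw=np.array([np.cos(w),np.sin(w),0])
for a in(-12,-8,-4,0,4):
    M=R.from_rotvec(np.radians(a)*jaw).as_matrix()
    print(a,[proj("side",g+M@np.array(P))[0].round(1).tolist() for P in([0,0,.027],[0.,0,-.035],[0,0,-.09])])
print(pellets(t))
E
```

```text
clock: 18.65
tcp_pos: [0.4323, 0.1647, 0.1999]
orientation: [-0.05, 0.603, 0.796, 0.037]
wrist_force: [0.9, -2.0, -0.9]
finger_gap: 0.0252
clock: 18.85
tcp_pos: [0.4339, 0.1617, 0.2]
orientation: [-0.047, 0.604, 0.794, 0.036]
wrist_force: [-0.5, -1.1, -0.8]
finger_gap: 0.025
t 18.85 tcp [433.9 161.7 200. ] gap 0.024962758258383608 F [-0.5 -1.1 -0.8] q6 [0.11 1.4 ] yaw y 15.48 z [-0.032  0.114 -0.993]
orange centre [284.42 191.86] rows at centre col [180.08 203.75]
[(53, 113, 164), (65, 125, 162), (70, 127, 157), (71, 125, 152), (80, 124, 152), (84, 124, 152), (85, 124, 152), (85, 123, 152), (86, 125, 153), (85, 123, 151), (85, 123, 151), (87, 125, 151), (87, 124, 151), (87, 124, 151), (86, 124, 151), (86, 124, 151), (84, 123, 151), (84, 120, 147), (85, 115, 138), (86, 102, 118), (89, 96, 102), (91, 93, 97), (89, 91, 95), (88, 89, 94), (89, 90, 94), (90, 91, 94), (89, 92, 95), (86, 89, 92), (89, 90, 93), (88, 89, 93), (87, 90, 93), (90, 92, 93)] start row 203.75
-12 [[283.2, 180.8], [282.7, 200.7], [282.3, 217.4]]
-8 [[283.0, 180.4], [282.9, 201.2], [282.7, 218.8]]
-4 [[282.9, 180.1], [283.0, 201.7], [283.2, 220.1]]
0 [[282.7, 179.7], [283.2, 202.2], [283.7, 221.3]]
4 [[282.6, 179.5], [283.4, 202.5], [284.1, 222.3]]
{'blue': [[np.float64(491.7), np.float64(-25.9), 5815]], 'white': [[np.float64(439.6), np.float64(47.7), 818], [np.float64(438.4), np.float64(-20.1), 730], [np.float64(427.2), np.float64(23.9), 938], [np.float64(427.9), np.float64(0.3), 782]]}
```

The residual tilt is about -3°, so I'll add 0.05 rad. Next I'll compute the rows for the tilted tool. In TCP terms the circle centre is about (475,16).

```bash
python3 -m pendant '[{"fingers":10,"delta_pos":[0,0,0],"angular":[0,0.05,0]},{"fingers":10,"delta_pos":[0,0,0],"angular":[0,0,0]}]' >/dev/null
cat > rows.py <<'E'
from h import *; from scipy.spatial.transform import Rotation as R
s=env.get_state(); q=np.array(s["orientation"]); M=R.from_quat(q[[1,2,3,0]]).as_matrix()
C=np.array([475,16.])
def show(P):  # world waypoints mm -> local steps
    for d in np.diff(np.array(P,float),axis=0): print((M.T@d).round(1).tolist(),end=" ")
    print()
E
python3 loc.py 495 50.6 200
python3 - <<'E'
from rows import *
show([[0,0,0],[0,0,-10]]); show([[0,0,0],[5,8.7,0]])
a=np.radians(60+7*np.arange(0,28)); show(np.c_[50*np.cos(a),50*np.sin(a),0*a])
E
```

```text
t 19.15 tcp [433.9 161.3 200.1] gap 0.024711570095552318 F [-0.3 -0.  -2.4] q6 [0.07 1.37] yaw y 15.39 z [-0.045  0.163 -0.986]
local mm [-121.2   29.5  -20.7]
[-1.7, 0.0, 9.9] 
[7.0, 7.1, 1.2] 
[4.0, -4.5, 0.7] [3.4, -5.0, 0.6] [2.8, -5.4, 0.5] [2.1, -5.7, 0.4] [1.4, -5.9, 0.2] [0.7, -6.1, 0.1] [-0.0, -6.1, 0.0] [-0.7, -6.1, -0.1] [-1.5, -5.9, -0.2] [-2.2, -5.7, -0.4] [-2.8, -5.4, -0.5] [-3.5, -5.0, -0.6] [-4.0, -4.5, -0.7] [-4.5, -4.0, -0.8] [-5.0, -3.4, -0.9] [-5.4, -2.8, -0.9] [-5.7, -2.1, -1.0] [-5.9, -1.4, -1.0] [-6.0, -0.6, -1.0] [-6.0, 0.1, -1.0] [-6.0, 0.9, -1.0] [-5.8, 1.6, -1.0] [-5.6, 2.3, -1.0] [-5.3, 3.0, -0.9] [-4.9, 3.6, -0.8] [-4.4, 4.2, -0.8] [-3.9, 4.7, -0.7]
```

```bash
sed -i 's/476,12/475,16/' pol.py
python3 -m pendant '[{"fingers":10,"delta_pos":[-20,5,-3.4],"angular":[0,0,0]},{"fingers":10,"delta_pos":[-36,9,-6.1],"angular":[0,0,0]},{"fingers":10,"delta_pos":[-38,9,-6.5],"angular":[0,0,0]},{"fingers":10,"delta_pos":[-20,5,-3.5],"angular":[0,0,0]},{"fingers":10,"delta_pos":[-7,1.5,-1.2],"angular":[0,0,0]},{"fingers":10,"delta_pos":[-1.7,0,9.9],"angular":[0,0,0]},{"fingers":10,"delta_pos":[-3.4,0,19.7],"angular":[0,0,0]},{"fingers":10,"delta_pos":[-4.2,0,24.6],"angular":[0,0,0]},{"fingers":10,"delta_pos":[-3.4,0,19.7],"angular":[0,0,0]},{"fingers":10,"delta_pos":[-1.6,0,9],"angular":[0,0,0]},{"fingers":10,"delta_pos":[-0.8,0,5],"angular":[0,0,0]},{"fingers":10,"delta_pos":[0,0,0],"angular":[0,0,0]}]' >/dev/null;python3 pol.py
python3 -m pendant '[{"fingers":10,"delta_pos":[3.5,3.5,0.6],"angular":[0,0,0]},{"fingers":10,"delta_pos":[3.5,3.6,0.6],"angular":[0,0,0]},{"fingers":10,"delta_pos":[4,-4.5,0.7],"angular":[0,0,0]},{"fingers":10,"delta_pos":[3.4,-5,0.6],"angular":[0,0,0]},{"fingers":10,"delta_pos":[2.8,-5.4,0.5],"angular":[0,0,0]},{"fingers":10,"delta_pos":[2.1,-5.7,0.4],"angular":[0,0,0]},{"fingers":10,"delta_pos":[1.4,-5.9,0.2],"angular":[0,0,0]},{"fingers":10,"delta_pos":[0.7,-6.1,0.1],"angular":[0,0,0]}]' >/dev/null; python3 pol.py
python3 -m pendant '[{"fingers":10,"delta_pos":[0,-6.1,0],"angular":[0,0,0]},{"fingers":10,"delta_pos":[-0.7,-6.1,-0.1],"angular":[0,0,0]},{"fingers":10,"delta_pos":[-1.5,-5.9,-0.2],"angular":[0,0,0]}]' >/dev/null; python3 pol.py
```

```text
r 41.5 th 62.0 z 0.1109 F [-0.7  0.4 -1.8] t 20.35
r 51.5 th 103.0 z 0.111 F [ 0.1 -0.5 -0.8] t 21.15
r 50.8 th 122.0 z 0.1113 F [ 2.9 -0.3 -1.5] t 21.45
```

The force is low and tangential, and the radius holds. Continuing.

```bash
python3 -m pendant '[{"fingers":10,"delta_pos":[-2.2,-5.7,-0.4],"angular":[0,0,0]},{"fingers":10,"delta_pos":[-2.8,-5.4,-0.5],"angular":[0,0,0]},{"fingers":10,"delta_pos":[-3.5,-5,-0.6],"angular":[0,0,0]}]' >/dev/null; python3 pol.py
python3 -m pendant '[{"fingers":10,"delta_pos":[-4,-4.5,-0.7],"angular":[0,0,0]},{"fingers":10,"delta_pos":[-4.5,-4,-0.8],"angular":[0,0,0]},{"fingers":10,"delta_pos":[-5,-3.4,-0.9],"angular":[0,0,0]}]' >/dev/null; python3 pol.py
```

```text
r 51.1 th 143.0 z 0.111 F [ 1.9  0.3 -0.9] t 21.75
r 51.0 th 164.0 z 0.1109 F [ 1.1  1.8 -0.9] t 22.05
```

Excellent, the whole train is moving with about 2 N. I'll carry on round.

```bash
python3 -m pendant '[{"fingers":10,"delta_pos":[-5.4,-2.8,-0.9],"angular":[0,0,0]},{"fingers":10,"delta_pos":[-5.7,-2.1,-1],"angular":[0,0,0]},{"fingers":10,"delta_pos":[-5.9,-1.4,-1],"angular":[0,0,0]},{"fingers":10,"delta_pos":[-6,-0.6,-1],"angular":[0,0,0]},{"fingers":10,"delta_pos":[-6,0.1,-1],"angular":[0,0,0]}]' >/dev/null; python3 pol.py
python3 -m pendant '[{"fingers":10,"delta_pos":[-6,0.9,-1],"angular":[0,0,0]},{"fingers":10,"delta_pos":[-5.8,1.6,-1],"angular":[0,0,0]},{"fingers":10,"delta_pos":[-5.6,2.3,-1],"angular":[0,0,0]},{"fingers":10,"delta_pos":[-5.3,3,-0.9],"angular":[0,0,0]}]' >/dev/null; python3 pol.py
python3 - <<'E'
from rows import *
a=np.radians(228+8*np.arange(0,46)); show(np.c_[50*np.cos(a),50*np.sin(a),0*a])
E
```

```text
r 50.0 th -161.0 z 0.1109 F [-1.1  1.2 -1.1] t 22.55
r 49.3 th -132.0 z 0.1109 F [-0.6  2.9 -1.5] t 22.95
[-5.5, 4.1, -0.9] [-4.9, 4.9, -0.8] [-4.2, 5.5, -0.7] [-3.4, 6.1, -0.6] [-2.5, 6.5, -0.4] [-1.6, 6.8, -0.3] [-0.7, 6.9, -0.1] [0.3, 7.0, 0.1] [1.3, 6.9, 0.2] [2.2, 6.6, 0.4] [3.1, 6.2, 0.5] [3.9, 5.8, 0.7] [4.6, 5.1, 0.8] [5.3, 4.4, 0.9] [5.9, 3.6, 1.0] [6.3, 2.8, 1.1] [6.6, 1.9, 1.1] [6.8, 0.9, 1.2] [6.9, -0.1, 1.2] [6.8, -1.0, 1.2] [6.6, -2.0, 1.1] [6.3, -2.9, 1.1] [5.8, -3.7, 1.0] [5.2, -4.5, 0.9] [4.6, -5.2, 0.8] [3.8, -5.8, 0.7] [3.0, -6.3, 0.5] [2.1, -6.7, 0.4] [1.1, -6.9, 0.2] [0.2, -7.0, 0.0] [-0.8, -6.9, -0.1] [-1.7, -6.8, -0.3] [-2.6, -6.4, -0.5] [-3.5, -6.0, -0.6] [-4.3, -5.5, -0.7] [-5.0, -4.8, -0.9] [-5.6, -4.1, -1.0] [-6.1, -3.2, -1.0] [-6.5, -2.3, -1.1] [-6.7, -1.4, -1.2] [-6.9, -0.4, -1.2] [-6.9, 0.5, -1.2] [-6.7, 1.5, -1.2] [-6.4, 2.4, -1.1] [-6.0, 3.3, -1.0]
```

The train moves freely. I'll do one more full turn ("round and round") with the same rows.

```bash
python3 -m pendant '[{"fingers":10,"delta_pos":[-5.5,4.1,-0.9],"angular":[0,0,0]},{"fingers":10,"delta_pos":[-4.9,4.9,-0.8],"angular":[0,0,0]},{"fingers":10,"delta_pos":[-4.2,5.5,-0.7],"angular":[0,0,0]},{"fingers":10,"delta_pos":[-3.4,6.1,-0.6],"angular":[0,0,0]},{"fingers":10,"delta_pos":[-2.5,6.5,-0.4],"angular":[0,0,0]},{"fingers":10,"delta_pos":[-1.6,6.8,-0.3],"angular":[0,0,0]}]' >/dev/null; python3 pol.py
python3 -m pendant '[{"fingers":10,"delta_pos":[-0.7,6.9,-0.1],"angular":[0,0,0]},{"fingers":10,"delta_pos":[0.3,7,0.1],"angular":[0,0,0]},{"fingers":10,"delta_pos":[1.3,6.9,0.2],"angular":[0,0,0]},{"fingers":10,"delta_pos":[2.2,6.6,0.4],"angular":[0,0,0]},{"fingers":10,"delta_pos":[3.1,6.2,0.5],"angular":[0,0,0]}]' >/dev/null; python3 pol.py
```

```text
r 48.2 th -85.0 z 0.1104 F [-2.8  1.4 -2. ] t 23.55
r 50.0 th -42.0 z 0.1109 F [-7.4 -0.6 -0.9] t 24.05
```

```bash
python3 -m pendant '[{"fingers":10,"delta_pos":[3.9,5.8,0.7],"angular":[0,0,0]},{"fingers":10,"delta_pos":[4.6,5.1,0.8],"angular":[0,0,0]},{"fingers":10,"delta_pos":[5.3,4.4,0.9],"angular":[0,0,0]},{"fingers":10,"delta_pos":[5.9,3.6,1],"angular":[0,0,0]},{"fingers":10,"delta_pos":[6.3,2.8,1.1],"angular":[0,0,0]},{"fingers":10,"delta_pos":[6.6,1.9,1.1],"angular":[0,0,0]}]' >/dev/null; python3 pol.py
```

```text
r 50.8 th 6.0 z 0.1112 F [-1.1 -1.5 -1.1] t 24.65
```

```bash
python3 -m pendant '[{"fingers":10,"delta_pos":[6.8,0.9,1.2],"angular":[0,0,0]},{"fingers":10,"delta_pos":[6.9,-0.1,1.2],"angular":[0,0,0]},{"fingers":10,"delta_pos":[6.8,-1,1.2],"angular":[0,0,0]},{"fingers":10,"delta_pos":[6.6,-2,1.1],"angular":[0,0,0]},{"fingers":10,"delta_pos":[6.3,-2.9,1.1],"angular":[0,0,0]},{"fingers":10,"delta_pos":[5.8,-3.7,1],"angular":[0,0,0]},{"fingers":10,"delta_pos":[5.2,-4.5,0.9],"angular":[0,0,0]}]' >/dev/null; python3 pol.py
python3 -m pendant '[{"fingers":10,"delta_pos":[4.6,-5.2,0.8],"angular":[0,0,0]},{"fingers":10,"delta_pos":[3.8,-5.8,0.7],"angular":[0,0,0]},{"fingers":10,"delta_pos":[3,-6.3,0.5],"angular":[0,0,0]},{"fingers":10,"delta_pos":[2.1,-6.7,0.4],"angular":[0,0,0]},{"fingers":10,"delta_pos":[1.1,-6.9,0.2],"angular":[0,0,0]},{"fingers":10,"delta_pos":[0.2,-7,0],"angular":[0,0,0]},{"fingers":10,"delta_pos":[-0.8,-6.9,-0.1],"angular":[0,0,0]}]' >/dev/null; python3 pol.py
```

```text
r 51.2 th 61.0 z 0.1109 F [ 1.6 -1.  -1. ] t 25.35
r 51.5 th 116.0 z 0.1108 F [ 2.3 -0.2 -1.1] t 26.05
```

```bash
python3 -m pendant '[{"fingers":10,"delta_pos":[-1.7,-6.8,-0.3],"angular":[0,0,0]},{"fingers":10,"delta_pos":[-2.6,-6.4,-0.5],"angular":[0,0,0]},{"fingers":10,"delta_pos":[-3.5,-6,-0.6],"angular":[0,0,0]},{"fingers":10,"delta_pos":[-4.3,-5.5,-0.7],"angular":[0,0,0]},{"fingers":10,"delta_pos":[-5,-4.8,-0.9],"angular":[0,0,0]},{"fingers":10,"delta_pos":[-5.6,-4.1,-1],"angular":[0,0,0]}]' >/dev/null; python3 pol.py
python3 -m pendant '[{"fingers":10,"delta_pos":[-6.1,-3.2,-1],"angular":[0,0,0]},{"fingers":10,"delta_pos":[-6.5,-2.3,-1.1],"angular":[0,0,0]},{"fingers":10,"delta_pos":[-6.7,-1.4,-1.2],"angular":[0,0,0]},{"fingers":10,"delta_pos":[-6.9,-0.4,-1.2],"angular":[0,0,0]},{"fingers":10,"delta_pos":[-6.9,0.5,-1.2],"angular":[0,0,0]},{"fingers":10,"delta_pos":[-6.7,1.5,-1.2],"angular":[0,0,0]},{"fingers":10,"delta_pos":[-6.4,2.4,-1.1],"angular":[0,0,0]}]' >/dev/null; python3 pol.py; python3 loc.py 475 16 111
```

```text
r 51.1 th 163.0 z 0.1107 F [ 1.3  2.3 -1.7] t 26.65
r 49.7 th -141.0 z 0.1107 F [-0.2  0.4 -1.3] t 27.35
t 27.35 tcp [436.6 -15.5 110.7] gap 0.024647393017167406 F [-0.2  0.4 -1.3] q6 [-0.32  0.97] yaw y 15.52 z [-0.046  0.163 -0.986]
local mm [19.8 45.4  3.1]
```

Stirring is done. I'll back out, lift, and check pellet positions and the rod tilt on the way to the stand.

```bash
python3 -m pendant '[{"fingers":10,"delta_pos":[4,9,0.6],"angular":[0,0,0]},{"fingers":10,"delta_pos":[5,12,0.8],"angular":[0,0,0]},{"fingers":10,"delta_pos":[5,12,0.8],"angular":[0,0,0]},{"fingers":10,"delta_pos":[5,10,0.8],"angular":[0,0,0]},{"fingers":10,"delta_pos":[1.7,0,-9.9],"angular":[0,0,0]},{"fingers":10,"delta_pos":[5.1,0,-29.6],"angular":[0,0,0]},{"fingers":10,"delta_pos":[5.1,0,-29.6],"angular":[0,0,0]},{"fingers":10,"delta_pos":[3.4,0,-19.7],"angular":[0,0,0]},{"fingers":10,"delta_pos":[25,0,4.2],"angular":[0,0,0]},{"fingers":10,"delta_pos":[45,0,7.6],"angular":[0,0,0]},{"fingers":10,"delta_pos":[45,0,7.6],"angular":[0,0,0]},{"fingers":10,"delta_pos":[40,0,6.7],"angular":[0,0,0]}]' >/dev/null; python3 -m pendant '[{"fingers":10,"delta_pos":[0,0,0],"angular":[0,0,0]},{"fingers":10,"delta_pos":[0,0,0],"angular":[0,0,0]},{"fingers":10,"delta_pos":[0,0,0],"angular":[0,0,0]}]' > /dev/null; python3 loc.py 486 298.4 200
python3 - <<'E'
from tilt import *
from pel import pellets
t=env.read_camera("top");s=env.read_camera("side"); cv2.imwrite("pics/t10.png",t);cv2.imwrite("pics/s10.png",s)
st=env.get_state(); p=st["tcp_pos"]; q=np.array(st["orientation"]); z=R.from_quat(q[[1,2,3,0]]).as_matrix()[:,2]
rodpts(s,p); g=p-.019*z; w=np.radians(15.5); jaw=np.array([np.cos(w),np.sin(w),0])
for a in(-8,-4,0,4,8):
    M=R.from_rotvec(np.radians(a)*jaw).as_matrix()
    print(a,[proj("side",g+M@np.array(P))[0].round(1).tolist() for P in([0,0,.027],[0.,0,-.035],[0,0,-.09])])
print(pellets(t))
x0,y0=264,194; hsv=cv2.cvtColor(t,cv2.COLOR_BGR2HSV)
b=cv2.inRange(hsv,(100,130,70),(130,255,255)); 
k=8;big=cv2.resize(t[194:246,264:320],None,fx=k,fy=k,interpolation=cv2.INTER_CUBIC);m=cv2.inRange(cv2.cvtColor(big,cv2.COLOR_BGR2HSV),(100,130,70),(130,255,255))
d=cv2.distanceTransform(m,2,5); 
pk=[]
dd=d.copy()
for _ in range(5):
    _,v,_,loc=cv2.minMaxLoc(dd); 
    pk.append((unproj("top",(np.array(loc)+.5)/k-.5+[264,194],.056)[0,:2]*1e3).round(0).tolist()+[round(v,1)]); cv2.circle(dd,loc,22,0,-1)
print("blue pk",pk)
E
```

```text
t 28.85 tcp [430.8 166.3 202.1] gap 0.024406516433880275 F [-0.2 -0.3 -1.8] q6 [0.08 1.38] yaw y 15.52 z [-0.045  0.163 -0.986]
local mm [110.5  88.5  21.1]
orange centre [285.43 191.97] rows at centre col [180.08 203.75]
[(53, 112, 167), (69, 126, 167), (73, 133, 163), (75, 129, 157), (79, 125, 153), (83, 126, 152), (86, 126, 153), (87, 126, 155), (89, 128, 155), (88, 127, 154), (89, 127, 154), (87, 125, 153), (88, 126, 155), (87, 125, 154), (86, 125, 153), (85, 125, 153), (86, 124, 152), (87, 125, 153), (87, 123, 149), (90, 116, 139), (90, 104, 118), (88, 93, 100), (88, 90, 94), (88, 91, 94), (91, 94, 95), (88, 91, 93), (85, 88, 92), (87, 90, 93), (87, 87, 92), (87, 89, 93), (87, 90, 93), (88, 90, 93)] start row 203.75
-8 [[283.9, 180.4], [283.7, 201.2], [283.6, 218.9]]
-4 [[283.8, 180.0], [283.9, 201.7], [284.1, 220.2]]
0 [[283.6, 179.7], [284.1, 202.2], [284.5, 221.3]]
4 [[283.5, 179.4], [284.3, 202.5], [285.0, 222.4]]
8 [[283.3, 179.2], [284.5, 202.9], [285.5, 223.3]]
{'blue': [[np.float64(507.3), np.float64(43.2), 6088]], 'white': [[np.float64(520.1), np.float64(-8.8), 772], [np.float64(504.7), np.float64(-26.7), 755], [np.float64(482.8), np.float64(-36.4), 832], [np.float64(459.2), np.float64(-33.9), 965]]}
blue pk [[520.0, 37.0, 25.2], [504.0, 55.0, 25.2], [481.0, 64.0, 25.0], [525.0, 15.0, 24.2], [491.0, 60.0, 15.2]]
```

All eight pellets are in the bowl, now on the opposite sides (60–100 mm moved), and the rod hangs vertical. Now to the stand.

```bash
python3 -m pendant '[{"fingers":10,"delta_pos":[14,11.5,2.5],"angular":[0,0,0]},{"fingers":10,"delta_pos":[30,24,5.5],"angular":[0,0,0]},{"fingers":10,"delta_pos":[33,26,6.3],"angular":[0,0,0]},{"fingers":10,"delta_pos":[22,18,4.5],"angular":[0,0,0]},{"fingers":10,"delta_pos":[11.5,9,2.3],"angular":[0,0,0]},{"fingers":10,"delta_pos":[-1.7,0,9.9],"angular":[0,0,0]},{"fingers":10,"delta_pos":[-3.4,0,19.8],"angular":[0,0,0]},{"fingers":10,"delta_pos":[-3.4,0,19.8],"angular":[0,0,0]},{"fingers":10,"delta_pos":[-1.7,0,9.9],"angular":[0,0,0]},{"fingers":10,"delta_pos":[0,0,0],"angular":[0,0,0]},{"fingers":10,"delta_pos":[0,0,0],"angular":[0,0,0]}]' >/dev/null; python3 loc.py 486 298.4 121
python3 - <<'E'
from h import *
s=env.read_camera("side"); cv2.imwrite("pics/s11.png",s)
# dowel vs. stand column check: tan dowel centre column just above stand & stand hole expected
k=6; y0,y1,x0=232,285,235; big=cv2.resize(s[y0:y1,x0:x0+50],None,fx=k,fy=k,interpolation=cv2.INTER_CUBIC); h=cv2.cvtColor(big,cv2.COLOR_BGR2HSV)
for nm,lo,hi in(("orange",(5,170,90),(25,255,255)),("tan",(8,70,110),(25,150,200))):
    n,l,st,c=cv2.connectedComponentsWithStats(cv2.inRange(h,lo,hi))
    for i in np.argsort(-st[1:,4])[:3]+1: print(nm,((c[i]+.5)/k-.5+[x0,y0]).round(1),(st[i][:4]/k).round(1),st[i][4])
print("pred tip",proj("side",[.487,.2953,.05]),"hole",proj("side",[.487,.2953,.04]))
E
```

```text
t 30.05 tcp [485.9 298.  139.7] gap 0.024459216651668694 F [ 0.8  0.9 -0.9] q6 [0.32 1.62] yaw y 15.47 z [-0.045  0.163 -0.986]
local mm [-2.8  0.2 18.5]
orange [258.5 241.5] [18.7  0.  10.5 21.3] 6512
tan [262.7 266. ] [ 0.  0. 50. 53.] 17279
tan [253.7 283.7] [10.5 51.2 16.2  1.8] 783
tan [246.4 236.3] [10.2  0.   3.3 10.7] 668
pred tip [[258.6705544  275.50617228]] hole [[258.84260109 278.92256119]]
```

```bash
python3 -m pendant '[{"fingers":10,"delta_pos":[-1.7,0,9.9],"angular":[0,0,0]},{"fingers":10,"delta_pos":[-1.7,0,9.9],"angular":[0,0,0]},{"fingers":10,"delta_pos":[-0.9,0,4.9],"angular":[0,0,0]},{"fingers":10,"delta_pos":[-0.9,0,4.9],"angular":[0,0,0]},{"fingers":10,"delta_pos":[-0.9,0,4.9],"angular":[0,0,0]},{"fingers":10,"delta_pos":[-0.9,0,4.9],"angular":[0,0,0]},{"fingers":10,"delta_pos":[0,0,0],"angular":[0,0,0]}]'
```

```text
clock: 30.8
tcp_pos: [0.4853, 0.2984, 0.0985]
orientation: [-0.068, 0.603, 0.793, 0.051]
wrist_force: [0.8, 0.2, -0.5]
finger_gap: 0.0249
```

It went in without force (tip about 28 mm, inside the hole). Next I'll lower it to near the floor.

```bash
python3 -m pendant '[{"fingers":10,"delta_pos":[-0.8,0,4.9],"angular":[0,0,0]},{"fingers":10,"delta_pos":[-0.8,0,4.9],"angular":[0,0,0]},{"fingers":10,"delta_pos":[-0.7,0,4],"angular":[0,0,0]},{"fingers":10,"delta_pos":[-0.3,0,2],"angular":[0,0,0]},{"fingers":10,"delta_pos":[0,0,0],"angular":[0,0,0]}]'
```

```text
clock: 31.3
tcp_pos: [0.4856, 0.2986, 0.0837]
orientation: [-0.068, 0.603, 0.793, 0.051]
wrist_force: [-1.0, -1.1, 3.4]
finger_gap: 0.0247
```

```bash
python3 -m pendant '[{"fingers":35,"delta_pos":[0,0,0],"angular":[0,0,0]},{"fingers":45,"delta_pos":[0,0,0],"angular":[0,0,0]},{"fingers":60,"delta_pos":[0,0,0],"angular":[0,0,0]},{"fingers":80,"delta_pos":[0,0,0],"angular":[0,0,0]},{"fingers":80,"delta_pos":[0,0,-10],"angular":[0,0,0]},{"fingers":80,"delta_pos":[0,0,-30],"angular":[0,0,0]},{"fingers":80,"delta_pos":[0,0,-40],"angular":[0,0,0]},{"fingers":80,"delta_pos":[0,0,-40],"angular":[0,0,0]},{"fingers":80,"delta_pos":[0,0,0],"angular":[0,-0.085,0]},{"fingers":80,"delta_pos":[0,0,0],"angular":[0,-0.085,0]},{"fingers":80,"delta_pos":[0,0,0],"angular":[0,0,0]}]'; python3 loc.py 498.5 -246 200
python3 - <<'E'
from fit2 import *
s1=env.read_camera("side"); cv2.imwrite("pics/s12.png",s1); cv2.imwrite("pics/t12.png",env.read_camera("top"))
for nm,im in(("0",s),("now",s1)):
    o=mask(im,(8,170,100),(24,255,255),(245,238,275,290)); print(nm,"handle px",mom(o).round(2),cv2.boundingRect(o))
    print(search(lambda p:score(G0,proj("side",sq(.026,.127,p[:2],p[2],7))),[.486,.295,.3],[.01,.01,.2],11)[0].round(4) if (G0:=G(im)) is not None else 0)
E
```

```text
clock: 32.4
tcp_pos: [0.4911, 0.2805, 0.2029]
orientation: [0.001, 0.604, 0.797, 0.001]
wrist_force: [0.0, 0.2, -0.5]
finger_gap: 0.0798
t 32.4 tcp [491.1 280.5 202.9] gap 0.0798286668239457 F [ 0.   0.2 -0.5] q6 [0.38 1.67] yaw y 15.67 z [ 0.002  0.001 -1.   ]
local mm [-508.9 -135.2    2.6]
0 handle px [258.87 259.36] (255, 246, 10, 28)
[0.4836 0.2968 0.3044]
now handle px [259.15 259.16] (255, 246, 10, 27)
[0.4838 0.2981 0.1222]
```

The rod stands upright in the hole, with its handle at the same pixel as at the start. Now the lid: translate, then turn the jaws by about -88°.

```bash
python3 -m pendant '[{"fingers":80,"delta_pos":[-20,-5.3,0],"angular":[0,0,0]},{"fingers":80,"delta_pos":[-35,-9.3,0],"angular":[0,0,0]},{"fingers":80,"delta_pos":[-40,-10.6,0],"angular":[0,0,0]},{"fingers":80,"delta_pos":[-40,-10.6,0],"angular":[0,0,0]},{"fingers":80,"delta_pos":[-40,-10.6,0],"angular":[0,0,0]},{"fingers":80,"delta_pos":[-40,-10.6,0],"angular":[0,0,0]},{"fingers":80,"delta_pos":[-40,-10.6,0],"angular":[0,0,0]},{"fingers":80,"delta_pos":[-40,-10.6,0],"angular":[0,0,0]},{"fingers":80,"delta_pos":[-40,-10.6,0],"angular":[0,0,0]},{"fingers":80,"delta_pos":[-40,-10.6,0],"angular":[0,0,0]},{"fingers":80,"delta_pos":[-40,-10.6,0],"angular":[0,0,0]},{"fingers":80,"delta_pos":[-40,-10.6,0],"angular":[0,0,0]}]' >/dev/null
python3 -m pendant '[{"fingers":80,"delta_pos":[-35,-9.3,0],"angular":[0,0,0]},{"fingers":80,"delta_pos":[-19,-5.1,0],"angular":[0,0,0]},{"fingers":80,"delta_pos":[0,0,0],"angular":[0,0,0.14]},{"fingers":80,"delta_pos":[0,0,0],"angular":[0,0,0.14]},{"fingers":80,"delta_pos":[0,0,0],"angular":[0,0,0.14]},{"fingers":80,"delta_pos":[0,0,0],"angular":[0,0,0.14]},{"fingers":80,"delta_pos":[0,0,0],"angular":[0,0,0.14]},{"fingers":80,"delta_pos":[0,0,0],"angular":[0,0,0.14]},{"fingers":80,"delta_pos":[0,0,0],"angular":[0,0,0.14]},{"fingers":80,"delta_pos":[0,0,0],"angular":[0,0,0.14]},{"fingers":80,"delta_pos":[0,0,0],"angular":[0,0,0.14]}]' >/dev/null
python3 -m pendant '[{"fingers":80,"delta_pos":[0,0,0],"angular":[0,0,0.14]},{"fingers":80,"delta_pos":[0,0,0],"angular":[0,0,0.14]},{"fingers":80,"delta_pos":[0,0,0],"angular":[0,0,0]},{"fingers":80,"delta_pos":[0,0,0],"angular":[0,0,0]}]'; python3 loc.py 498.5 -246 20
```

```text
clock: 35.2
tcp_pos: [0.4971, -0.2473, 0.2014]
orientation: [-0.0, 0.988, 0.152, 0.0]
wrist_force: [-0.1, 0.8, -0.4]
finger_gap: 0.0802
t 35.2 tcp [ 497.1 -247.3  201.4] gap 0.08018472914184664 F [-0.1  0.8 -0.4] q6 [-0.61  2.23] yaw y -72.52 z [-0.     0.001 -1.   ]
local mm [  1.7  -0.6 181.4]
```

```bash
python3 -m pendant '[{"fingers":80,"delta_pos":[1.7,-0.6,30],"angular":[0,0,0]},{"fingers":80,"delta_pos":[0,0,45],"angular":[0,0,0]},{"fingers":80,"delta_pos":[0,0,45],"angular":[0,0,0]},{"fingers":80,"delta_pos":[0,0,35],"angular":[0,0,0]},{"fingers":70,"delta_pos":[0,0,18],"angular":[0,0,0]},{"fingers":60,"delta_pos":[0,0,8],"angular":[0,0,0]},{"fingers":50,"delta_pos":[0,0,0],"angular":[0,0,0]},{"fingers":40,"delta_pos":[0,0,0],"angular":[0,0,0]},{"fingers":30,"delta_pos":[0,0,0],"angular":[0,0,0]},{"fingers":10,"delta_pos":[0,0,0],"angular":[0,0,0]},{"fingers":10,"delta_pos":[0,0,0],"angular":[0,0,0]},{"fingers":10,"delta_pos":[0,0,0],"angular":[0,0,0]}]' 80; python3 loc.py
```

```text
clock: 36.4
tcp_pos: [0.5001, -0.2471, 0.0224]
orientation: [0.001, 0.989, 0.151, 0.001]
wrist_force: [-0.2, 0.2, 6.1]
finger_gap: 0.0212
t 36.4 tcp [ 500.1 -247.1   22.4] gap 0.021165060255972517 F [-0.2  0.2  6.1] q6 [-0.6   2.24] yaw y -72.69 z [ 0.003 -0.002 -1.   ]
```

```bash
python3 -m pendant '[{"fingers":10,"delta_pos":[0,0,-10],"angular":[0,0,0]},{"fingers":10,"delta_pos":[0,0,-25],"angular":[0,0,0]},{"fingers":10,"delta_pos":[0,0,-40],"angular":[0,0,0]},{"fingers":10,"delta_pos":[0,0,-40],"angular":[0,0,0]},{"fingers":10,"delta_pos":[0,0,-20],"angular":[0,0,0]},{"fingers":10,"delta_pos":[0,0,0],"angular":[0,0,0]}]'
python3 -m pendant '[{"fingers":10,"delta_pos":[3,-15,0],"angular":[0,0,0]},{"fingers":10,"delta_pos":[6,-28,0],"angular":[0,0,0]},{"fingers":10,"delta_pos":[8,-36,0],"angular":[0,0,0]},{"fingers":10,"delta_pos":[8,-37,0],"angular":[0,0,0]},{"fingers":10,"delta_pos":[8,-37,0],"angular":[0,0,0]},{"fingers":10,"delta_pos":[8,-36,0],"angular":[0,0,0]},{"fingers":10,"delta_pos":[7,-33,0],"angular":[0,0,0]},{"fingers":10,"delta_pos":[4.5,-22,0],"angular":[0,0,0]},{"fingers":10,"delta_pos":[2.3,-11.2,0],"angular":[0,0,0]},{"fingers":10,"delta_pos":[0,0,0],"angular":[0,0,0]},{"fingers":10,"delta_pos":[0,0,0],"angular":[0,0,0]},{"fingers":10,"delta_pos":[0,0,0],"angular":[0,0,0]}]'; python3 loc.py 476 13 120
python3 - <<'E'
from fit2 import *
s1=env.read_camera("side"); t1=env.read_camera("top"); cv2.imwrite("pics/s13.png",s1); cv2.imwrite("pics/t13.png",t1)
p=env.get_state()["tcp_pos"]
g1=G(s1)
for zo in(.018,.0225,.027):
    zt=p[2]-zo+.009
    print(zo,search(lambda c:score(g1,proj("side",circ(.066,zt,c)))+.7*score(g1,proj("side",circ(.066,zt-.009,c))),[p[0],p[1]],[.012,.012],15))
A=np.linspace(0,2*np.pi,80)
def rim(c): return score(g1,proj("side",circ(.074,.09,c)))+score(g1,proj("side",circ(.074,.088,c)))
print("rim",search(lambda c:rim(c),[.4735,.011],[.012,.012],15))
b=cv2.resize(s1[170:260,235:320],None,fx=6,fy=6,interpolation=cv2.INTER_CUBIC);cv2.imwrite("pics/g13.png",b)
E
```

```text
clock: 37.0
tcp_pos: [0.5009, -0.2478, 0.16]
orientation: [0.003, 0.989, 0.15, 0.003]
wrist_force: [0.9, -0.3, -1.4]
finger_gap: 0.0209
clock: 38.2
tcp_pos: [0.4754, 0.0126, 0.1553]
orientation: [0.0, 0.989, 0.15, -0.0]
wrist_force: [0.2, 0.3, -1.4]
finger_gap: 0.0213
t 38.2 tcp [475.4  12.6 155.3] gap 0.02127074860214122 F [ 0.2  0.3 -1.4] q6 [-0.14  2.7 ] yaw y -72.78 z [-0. -0. -1.]
local mm [ 0.7 -0.2 35.3]
0.018 (array([0.47074609, 0.02473747]), np.float64(298.80610211591966))
0.0225 (array([0.47188895, 0.01502318]), np.float64(302.5715382062914))
0.027 (array([0.47265085, 0.0053089 ]), np.float64(304.69164100568173))
rim (array([0.47235714, 0.02109524]), np.float64(264.98153749343084))
```

View pics/g13.png

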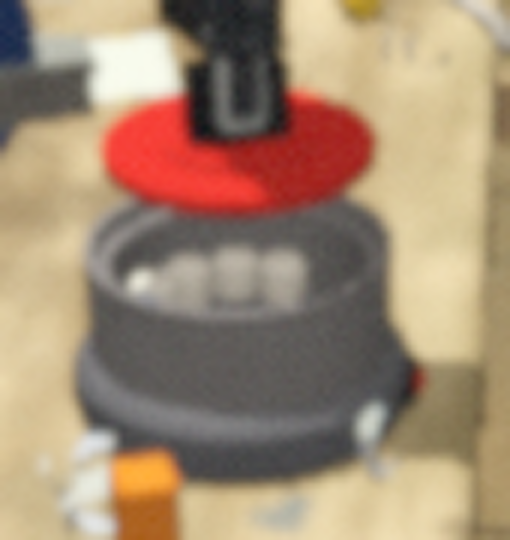

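The picture shows the lid level, spanning 103–373 (centre 238) against the rim at 87–387 (centre 237), so it is aligned in x. The pellets lie flat, all in the bowl. I'll lower slowly with force checks.

```bash
python3 -m pendant '[{"fingers":10,"delta_pos":[0.7,-0.2,10],"angular":[0,0,0]},{"fingers":10,"delta_pos":[0,0,14],"angular":[0,0,0]},{"fingers":10,"delta_pos":[0,0,9],"angular":[0,0,0]},{"fingers":10,"delta_pos":[0,0,5],"angular":[0,0,0]},{"fingers":10,"delta_pos":[0,0,2],"angular":[0,0,0]},{"fingers":10,"delta_pos":[0,0,0],"angular":[0,0,0]}]'
python3 -m pendant '[{"fingers":10,"delta_pos":[0,0,2],"angular":[0,0,0]},{"fingers":10,"delta_pos":[0,0,2],"angular":[0,0,0]},{"fingers":10,"delta_pos":[0,0,2],"angular":[0,0,0]},{"fingers":10,"delta_pos":[0,0,0],"angular":[0,0,0]}]'
```

```text
clock: 38.9
tcp_pos: [0.4759, 0.0139, 0.1154]
orientation: [-0.0, 0.989, 0.15, -0.0]
wrist_force: [0.4, 0.4, -1.7]
finger_gap: 0.0209
clock: 39.3
tcp_pos: [0.4758, 0.014, 0.1094]
orientation: [-0.0, 0.989, 0.15, -0.0]
wrist_force: [0.3, -0.6, -0.8]
finger_gap: 0.0207
```

```bash
python3 -m pendant '[{"fingers":10,"delta_pos":[0,0,2],"angular":[0,0,0]},{"fingers":10,"delta_pos":[0,0,2],"angular":[0,0,0]},{"fingers":10,"delta_pos":[0,0,0],"angular":[0,0,0]}]'
python3 -m pendant '[{"fingers":10,"delta_pos":[0,0,2],"angular":[0,0,0]},{"fingers":10,"delta_pos":[0,0,1.5],"angular":[0,0,0]},{"fingers":10,"delta_pos":[0,0,0],"angular":[0,0,0]}]'
```

```text
clock: 39.6
tcp_pos: [0.4757, 0.014, 0.1053]
orientation: [-0.0, 0.989, 0.15, -0.0]
wrist_force: [0.3, 0.5, -1.6]
finger_gap: 0.0212
clock: 39.9
tcp_pos: [0.4759, 0.014, 0.1023]
orientation: [0.0, 0.989, 0.15, 0.0]
wrist_force: [-1.2, -0.2, 1.7]
finger_gap: 0.0209
```

Contact at exactly the seated height (TCP 102.3). I'll press a little more.

```bash
python3 -m pendant '[{"fingers":10,"delta_pos":[0,0,2],"angular":[0,0,0]},{"fingers":10,"delta_pos":[0,0,2],"angular":[0,0,0]},{"fingers":10,"delta_pos":[0,0,2],"angular":[0,0,0]},{"fingers":10,"delta_pos":[0,0,0],"angular":[0,0,0]},{"fingers":10,"delta_pos":[0,0,0],"angular":[0,0,0]}]'; python3 loc.py
```

```text
clock: 40.4
tcp_pos: [0.4771, 0.0141, 0.1017]
orientation: [0.001, 0.989, 0.151, 0.003]
wrist_force: [-14.6, 1.3, 44.9]
finger_gap: 0.0211
t 40.4 tcp [477.1  14.1 101.7] gap 0.021110378517960472 F [-14.6   1.3  44.9] q6 [-0.14  2.7 ] yaw y -72.62 z [ 0.005 -0.001 -1.   ]
```

```bash
python3 -m pendant '[{"fingers":10,"delta_pos":[0,0,-3],"angular":[0,0,0]},{"fingers":10,"delta_pos":[0,0,-2.5],"angular":[0,0,0]},{"fingers":10,"delta_pos":[0,0,0],"angular":[0,0,0]},{"fingers":25,"delta_pos":[0,0,0],"angular":[0,0,0]},{"fingers":30,"delta_pos":[0,0,0],"angular":[0,0,0]},{"fingers":40,"delta_pos":[0,0,0],"angular":[0,0,0]},{"fingers":60,"delta_pos":[0,0,0],"angular":[0,0,0]},{"fingers":75,"delta_pos":[0,0,0],"angular":[0,0,0]},{"fingers":80,"delta_pos":[0,0,-10],"angular":[0,0,0]},{"fingers":80,"delta_pos":[0,0,-30],"angular":[0,0,0]},{"fingers":80,"delta_pos":[0,0,-45],"angular":[0,0,0]},{"fingers":80,"delta_pos":[0,0,-45],"angular":[0,0,0]}]' 40
python3 -m pendant '[{"fingers":80,"delta_pos":[20,-20,-20],"angular":[0,0,0]},{"fingers":80,"delta_pos":[0,40,0],"angular":[0,0,0]},{"fingers":80,"delta_pos":[0,45,0],"angular":[0,0,0]},{"fingers":80,"delta_pos":[0,45,0],"angular":[0,0,0]},{"fingers":80,"delta_pos":[0,45,0],"angular":[0,0,0]},{"fingers":80,"delta_pos":[0,45,0],"angular":[0,0,0]},{"fingers":80,"delta_pos":[0,20,0],"angular":[0,0,0]},{"fingers":80,"delta_pos":[0,0,0],"angular":[0,0,0]}]'
python3 - <<'E'
from fit2 import *
s1=env.read_camera("side"); t1=env.read_camera("top"); cv2.imwrite("pics/s14.png",s1); cv2.imwrite("pics/t14.png",t1)
rm=lambda im,roi:mask(im,(0,150,70),(9,255,255),roi)|mask(im,(172,150,70),(180,255,255),roi)
for n,im,roi in(("side",s1,(240,195,310,232)),("top",t1,(262,190,322,240))):
    m=rm(im,roi); c=max(cv2.findContours(m,0,1)[0],key=cv2.contourArea); (cx,cy),(d1,d2),an=cv2.fitEllipse(c)
    print(n,"red ellipse",round(cx,2),round(cy,2),round(d1,1),round(d2,1),"bbox",cv2.boundingRect(c))
    for z in(.084,.089,.095):
        P=proj(n,circ(.066,z,[.4745,.0125])).astype(np.float32); (a,b),(e,f),_=cv2.fitEllipse(P); print("  pred z",z,round(a,2),round(b,2),round(e,1),round(f,1))
    R=proj(n,circ(.0695,.09,[.4745,.0125])).astype(np.float32); print("  pred rim",cv2.fitEllipse(R)[:2])
o=mask(s1,(8,170,100),(24,255,255),(245,238,275,290)); print("handle px",mom(o).round(2),cv2.boundingRect(o))
for a,b,roi,nm in((t,t1,(150,222,178,245),"tape"),(t,t1,(398,203,428,224),"batt")):
    x0,y0,x1,y1=roi; print(nm,"mean abs diff",np.abs(a[y0:y1,x0:x1].astype(int)-b[y0:y1,x0:x1]).mean().round(2))
for roi,nm in(((272,323,315,360),"tape side"),((258,155,285,182),"batt side")):
    x0,y0,x1,y1=roi; print(nm,np.abs(s[y0:y1,x0:x1].astype(int)-s1[y0:y1,x0:x1]).mean().round(2))
E
```

```text
clock: 41.6
tcp_pos: [0.4752, 0.014, 0.2334]
orientation: [-0.0, 0.989, 0.15, -0.0]
wrist_force: [2.0, -0.3, -0.3]
finger_gap: 0.0801
clock: 42.4
tcp_pos: [0.5609, -0.1933, 0.2515]
orientation: [0.0, 0.989, 0.148, 0.0]
wrist_force: [0.1, 0.1, -0.8]
finger_gap: 0.0796
side red ellipse 274.48 211.24 18.2 45.0 bbox (252, 202, 46, 19)
  pred z 0.084 273.97 211.48 20.5 45.7
  pred z 0.089 273.92 209.93 20.4 45.8
  pred z 0.095 273.86 208.06 20.3 45.9
  pred rim ((273.9142150878906, 209.6609649658203), (21.509939193725586, 48.24951171875))
top red ellipse 287.74 216.88 28.9 35.9 bbox (272, 201, 34, 35)
  pred z 0.084 289.52 218.08 35.1 35.8
  pred z 0.089 289.52 217.81 35.2 35.9
  pred z 0.095 289.53 217.49 35.4 36.1
  pred rim ((289.5246276855469, 217.77777099609375), (37.125850677490234, 37.85747146606445))
handle px [259.12 258.6 ] (254, 246, 11, 27)
tape mean abs diff 5.01
batt mean abs diff 4.29
tape side 2.07
batt side 2.42
```

Run:
```python
from fit2 import *
s1=cv2.imread("pics/s14.png"); t1=cv2.imread("pics/t14.png")
print("ref noise top",np.abs(t[140:165,420:450].astype(int)-t1[140:165,420:450]).mean(), "side",np.abs(s[60:90,100:140].astype(int)-s1[60:90,100:140]).mean())
for roi in((150,222,178,245),(398,203,428,224)):
    x0,y0,x1,y1=roi; print("shift top",[round(v,2) for v in cv2.phaseCorrelate(*[cv2.cvtColor(a[y0:y1,x0:x1],cv2.COLOR_BGR2GRAY).astype(float) for a in(t,t1)])[0]])
m=mask(s1,(0,150,70),(9,255,255),(240,195,310,232))|mask(s1,(172,150,70),(180,255,255),(240,195,310,232))
c=max(cv2.findContours(m,0,1)[0],key=cv2.contourArea)[:,0]
h=cv2.convexHull(c)[:,0]; l,r=c[c[:,0]<=c[:,0].min()+1],c[c[:,0]>=c[:,0].max()-1]; print("left rows",l[:,1].mean(),"right rows",r[:,1].mean())
def fitpose(p):
    A=np.linspace(0,2*np.pi,80); P=np.c_[.066*np.cos(A),.066*np.sin(A),0*A+.089]; P[:,2]+=p[2]*P[:,0]+p[3]*P[:,1]; P[:,0]+=p[0];P[:,1]+=p[1]; return P
g1=G(s1)
for tx in(-.08,-.04,0,.04,.08): print(tx,round(search(lambda c:score(g1,proj("side",fitpose([c[0],c[1],tx,0]))),[.474,.0125],[.008,.008],9)[1],1), round(search(lambda c:score(g1,proj("side",fitpose([c[0],c[1],0,tx]))),[.474,.0125],[.008,.008],9)[1],1))
```

```text
ref noise top 6.820888888888889 side 2.28
shift top [0.06, -0.02]
shift top [0.01, 0.03]
left rows 210.5 right rows 210.0
-0.08 151.8 175.0
-0.04 168.0 176.7
0 175.8 175.8
0.04 172.6 162.7
0.08 160.7 144.4
```

The lid is level and the bystanders haven't moved. Handing in.

```bash
python3 -c "
from workcell import env
print(env.hand_in())"
```

```text
the job is handed in; nothing more can be done
None
```

I stirred the pellets, stood the rod back in its stand and seated the lid, then handed the job in at about 42 s.

**Stirring:** The first three passes stalled with up to 26 N on the rod, because it had swung in the grip. I raised the grip to 120 N and tilted the tool so the rod hung vertical. A pass of about 170° and then a full turn went cleanly, mostly on 1–3 N with one 7 N peak. The top camera then showed all eight pellets in the bowl, about 60–100 mm from where they started.

**Rod:** It went into the hole without side force. It stands upright, within about 1 pixel of its starting place in the side view.

**Lid:** It met the ledge at the height expected for full seating. The side view shows it level (left and right edges within half a pixel) and centred to about 1 mm.

**Battery and tape measure:** Neither shifted by more than 0.1 pixel in the top view.

**Less certain checks:**
- **Press force:** the final press on the lid read 45 N up and 15 N sideways at the wrist. It went through the fingers on the grip bar, but it is above the 40 N set for the gripper's body.
- **Lid height and tilt:** the lid's flush height rests on that contact height and the side view. The top view of the lid was partly hidden, and the check for tilt towards the camera was weak.

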